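# Clear the scraper and index the sharpening jig

## Robot

A 7-joint arm with a two-finger parallel gripper is mounted at the origin on the work surface. World frame = base frame: x ahead of the robot, y to its left, z up, the work surface at z = 0. Lengths are in mm, angles in rad, forces in N, time in s.
With the tool pointing down it reaches from about 400 to 900 mm from the base axis. Payload 5.5 kg.
Tool frame: the origin (TCP) lies at the very end of the fingers, on their centre line; the grasp point (between the pads) lies 19 mm behind it (arm.grip_depth is the z of the grasp point in the tool frame, in mm); z points along the fingers, x is the direction in which the jaws open and shut, and the axes are right-handed (so a half turn about z gives the same grasp; the last joint's range is limited). The gripper opens to 92 mm and grips with 3 to 60 N. Pads are 19 mm wide; open, the fingers measure 130 mm over their backs; the gripper's body (75 mm by 190 mm) begins 47 mm behind the grasp point.
Start: joints at [-0.85, 0.501, -0.427, 1.55, 0.221, 1.138, -0.21], TCP at [287.248, 583.085, 226.729] pointing down, gripper open.
Joint ranges: [-2.88, 2.88], [-0.31, 2.03], [-1.54, 1.56], [0.2, 2.42], [-1.41, 4.55], [0.19, 2.02], [-2.57, 2.57]. Speed limits (rad/s): [2.57, 2.57, 3.14, 3.14, 3.14, 3.14, 3.14].

## Interface

Orientations are given as a unit quaternion [x, y, z, w].
In Python, from plant import state, optics, arm gives the robot as it stands.
- The arm moves only by the tool step_arm, never from a script. Its argument "increments" is a list of rows, each a list of 5 numbers: the opening, from 0 (shut) to 1 (fully open), then the shift along the world's x, y, z in cm, then the turn about the world's z in degrees. A call has 1 to 12 rows; each row is the pose to reach, as a shift and turn from the pose commanded when the call began; what a row does not reach only later rows make up. A row lasts 1/8 s, in which the tool goes at most 62.5 mm and 10.7 degrees, less where a joint would pass 70% of its speed; a pose out of reach is approached as far as the arm can. A call with a gripper value outside its range is refused whole. The fingers move at their own pace and stop on an object; "grip_force" is the grip in N (left out, the last holds). Time passes only in rows, so rows that repeat a pose let the fingers close. It gives the time, the measured TCP pose, the force and the opening at its end, in the units of the state.
- state(): the state, without advancing time (a new reading comes with each control period).
- optics.grab_frame(name): name is "scene" or "side" or "wrist"; returns the picture (420x560x3 uint8, blue, green, red); there is no depth.
- optics.calibration(name): a dict with "K" (3x3 intrinsics, pixels), "rvec" (rotation vector, rad) and "tvec" (3), from world to camera coordinates, as OpenCV has them. Camera axes: x right, y down, z forward; pixel columns grow to the right and rows downward; lengths in mm; the calibration is good to about 2 mm. A picture is of the moment at which its call begins: read the wrist's pose just before it. calibration takes no time and is no camera call; for the wrist camera it gives the pose at the moment of the call.
- arm.sign_off(): hands the job in, once; it reports no verdict.
The state is a dict: "t": time; "q": joint angles; "joint_vel": joint speeds; "joint_torque": joint torques, N m; "tcp_pos": TCP position; "tool_rot": TCP orientation; "force": force on the tool from outside, world axes, zero at the start; "ft_torque": the same for the moment, N m; "grip_width": opening from 0.0 (shut) to 1.0 (fully open).
Only numpy, scipy, OpenCV 4.12 (cv2) and the standard library are available. Lean on these libraries where they do the work, as an engineer would, in place of code of your own. Each camera call takes 0.05 s, during which the arm holds its last target.

## Task

Put the loose scraper, stuck with its blade under the jig's tool-rest bridge, away into the free bay of the wooden rack, handle first and so deep that the whole handle is under the roof and only the blade sticks out. Then index the jig: lift the sprung knob, swing the turret arm clockwise (seen from above) out of its present notch and on to the next one, and leave the plunger dropped fully home there. The arm must not push against the scraper, and leave everything else on the bench where it is.

Things in the scene. Friction and masses are not known exactly. Their poses are not given: they have to be found in the camera images.
- scraper: loose scraper lying on the bench, 200 mm long, 0.2-0.33 kg: dark wooden handle 28 x 28 mm, 110 mm long (last 14 mm a brass ferrule), then a flat steel blade 90 mm long. Origin: underside of the handle at mid-length; x to the butt (butt at +55, handle's end at -55, blade tip at -145 mm), z up; balance point near x = -35 mm. Its blade starts under the bridge: draw it out 110 mm before lifting
- butt (a point): centre of the scraper handle's butt face, 14 mm above the bench
- blade_mid (a point): a point on the middle line of the scraper's blade, 45 mm from the ferrule; the blade is 22 mm wide and 8 mm thick, 10 to 18 mm above the bench
- bridge_mouth (a point): tool-rest bridge, fixed to the jig: dark steel plate 115 mm long, 114 mm wide, underside 35 mm and top 41 mm above the bench, on 10 mm side walls 94 mm apart along its whole length. The point is the middle of its open near edge, at bench level; x points into the bridge. At least 75 mm of the scraper's handle sticks out of it at the start
- bay_mouth (a point): free bay of the wooden rack (either of its two bays). Each bay is 50 mm wide, 45 mm high inside, 124 mm deep with a closed back and no floor (things slide in on the bench); walls and roof 6 mm, roof top 51 mm above the bench, bays 56 mm centre to centre. The point is the middle of the free bay's open mouth, at bench level; x points into the bay, z up
- racked_scraper: another scraper like the first, stowed in the other bay, its blade sticking out 80 mm; same frame. Leave it
- turret_axis (a point): upright axis of the jig's turret, at the top of its hub, 56 mm above the bench (hub 44 mm across). The base disc round it is 160 mm across
- knob (a point): middle of the plunger knob: black upright cylinder 31 mm across, 30 mm tall (50 to 80 mm above the bench when home), on the turret arm, 65 mm from the turret's axis; moves with the plunger and the arm. The arm below is a bar 26 mm wide, top 36 mm above the bench (a collar under the knob reaches 42 mm)
- turret_tip (a point): tip of the turret arm, 151 mm from the axis, 29 mm above the bench; a dark block there, 34 mm wide, 6 to 52 mm above the bench (its screw to 60 mm), would strike a scraper left in the way
- turret (a joint): turret angle, rad: 0 at the first notch, growing clockwise seen from above, at most 1.55. The only other notch, on an adjustable stop, is somewhere between 1.15 and 1.47 and is not measured: feel for it. The turret turns against friction of about 0.1 N m and stays where it is left
- plunger (a joint): plunger height, m: 0 home in a notch, 0.007 with its 10 mm pin riding on the rim between notches, at most 0.014. Spring and weight press it down with 8 N (10 N lifted). Notches are 7 mm deep with 3 mm of play along the swing; let go on the rim, the pin drops by itself when the arm is pushed over a notch, and stops the arm
- oil_bottle: grey oil bottle, 52 mm across, 130 mm tall; origin at the centre of its underside. A bystander, leave it
- oilstone: flat grey oilstone 70 x 160 x 28 mm; origin at the centre of its underside. A bystander, leave it
- mug: white mug, 76 mm across, 90 mm tall; origin at the centre of its underside. A bystander, leave it
- jar: glass jar with a steel lid, 70 mm across, 85 mm tall; origin at the centre of its underside. A bystander, leave it
- brush: small brush lying on the bench; origin at the middle of its underside. A bystander, leave it
- dresser_stick: grey square wheel-dressing stick, 150 x 25 x 25 mm; origin at the centre of its underside. A bystander, leave it
Things that resemble listed ones, but are neither listed nor needed, are in the scene too. What is shaped like the scraper but pink is not meant.

How it is judged:
By the outcome, as a careful person would: the job done as asked, in the order asked, and still so for the second after the job is handed in, with the robot touching nothing.
It also fails if it takes over 72 s, if anything falls off the work surface, if the arm or the gripper's body presses on something with over 40 N, if the wrist force passes 120 N, or if a joint passes its speed limit or range.

## Working session

There is one attempt and no reset: what is moved stays moved. The work goes in short steps, Python scripts to look and compute and a tool call to move; the robot and the scene stay as the last step left them, time stands still between calls to the robot, and variables do not carry over. Pictures are saved under pics/ and viewed, and the job is handed in when it is done.

Besides the shell and the picture viewer there is one more tool, called after "Request:" by a JSON object that holds its "api" and its "payload", one argument or row to a line. step_arm: Moves the arm, as the interface text tells. Its arguments: {"type":"object","properties":{"increments":{"type":"array"},"grip_force":{"type":"number"}},"required":["increments"]}

```bash
ls; mkdir -p pics; python3 - <<'E'
from plant import state, optics, arm
import cv2
print(state()); print(arm.grip_depth)
for n in ("scene","side","wrist"):
    c=optics.calibration(n); print(n,c)
    cv2.imwrite(f"pics/{n}0.png",optics.grab_frame(n))
E
```

```text
pics
{'t': 0.0, 'q': array([-0.84981146,  0.50186994, -0.426827  ,  1.55146454,  0.22076699,
        1.13830275, -0.21027999]), 'joint_vel': array([ 0.00167996, -0.00070161, -0.00097789,  0.00057727,  0.00060597,
        0.00061199,  0.00022612]), 'joint_torque': array([-1.01968788e-03, -5.66581321e+01, -5.81662998e+00, -2.79126531e+01,
       -6.84891804e-02,  3.07670014e-02,  2.31135100e-04]), 'tcp_pos': array([286.9675832 , 582.42434249, 225.66162244]), 'tool_rot': array([ 8.49080451e-01,  5.28262621e-01, -8.74137845e-04,  4.75781440e-04]), 'force': array([ 0.64748435, -0.6717269 , -0.65344163]), 'ft_torque': array([-4.06655692e-05,  2.23012005e-02,  5.41923539e-03]), 'grip_width': 0.9990184833069727}
-18.8
scene {'K': array([[468.71916424,   0.        , 282.38735573],
       [  0.        , 468.71916424, 206.43685148],
       [  0.        ,   0.        ,   1.        ]]), 'rvec': array([ 2.41277599,  1.07182857, -0.3011867 ]), 'tvec': array([-351.38624275, -311.36061566, 1634.70455379])}
side {'K': array([[527.20902234,   0.        , 277.17762042],
       [  0.        , 527.20902234, 211.91437876],
       [  0.        ,   0.        ,   1.        ]]), 'rvec': array([ 2.09239874, -0.62821112,  0.32400056]), 'tvec': array([-482.5795273 ,  211.48365286, 1395.8824326 ])}
wrist {'K': array([[356.72245732,   0.        , 278.47569227],
       [  0.        , 356.72245732, 211.61735583],
       [  0.        ,   0.        ,   1.        ]]), 'rvec': array([-2.47131462, -1.53824746, -0.20049104]), 'tvec': array([-648.16395077,  -32.84197039,  389.58613369])}
```

View pics/scene0.png

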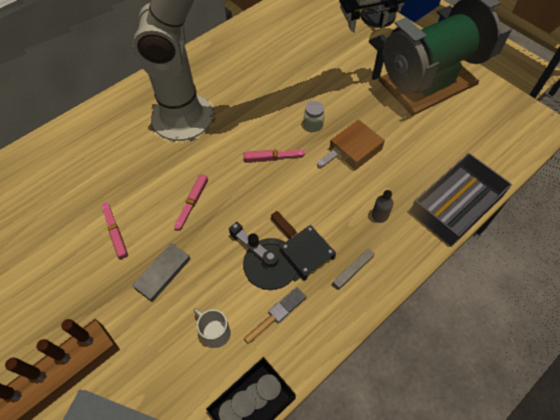

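View pics/side0.png

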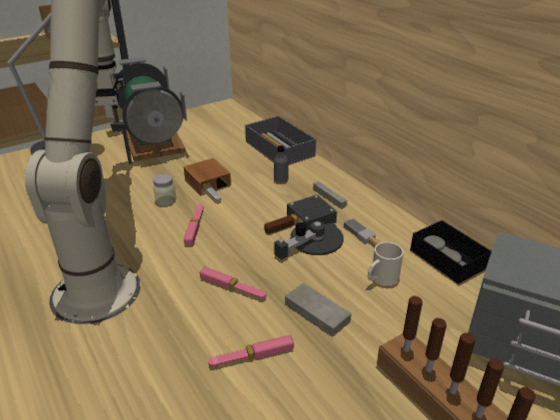

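View pics/wrist0.png

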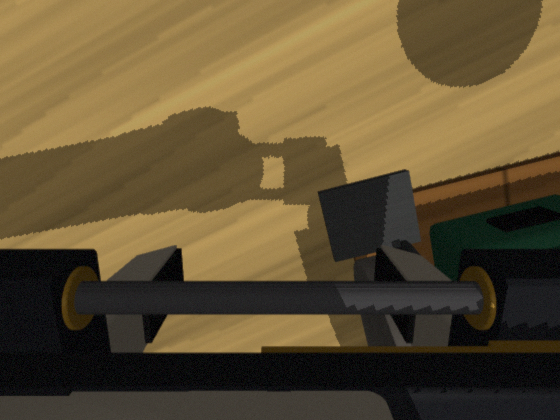

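The scene view shows the jig with its disc at about (270,262), bridge plate at (308,250), a dark handle sticking out at (283,223) and the turret arm tip at (237,230). The rack is at (357,143), with a blade out of it at (330,157). Look-alikes for the scraper are three pink ones at (275,155), (192,202) and (114,230), the racked one at (330,157), and the brush at (275,315). I'll crop in closer to check.

```bash
cat > h.py <<'E'
import numpy as np, cv2
from plant import state, optics, arm
from scipy.spatial.transform import Rotation as R
def cal(n):
    c=optics.calibration(n); return c
def proj(c,P):
    p,_=cv2.projectPoints(np.float64(P).reshape(-1,1,3),np.float64(c["rvec"]),np.float64(c["tvec"]),c["K"],None); return p[:,0]
def ray(c,uv):
    Rm=cv2.Rodrigues(np.float64(c["rvec"]))[0]; C=-Rm.T@np.ravel(c["tvec"])
    uv=np.float64(uv).reshape(-1,2); d=(np.linalg.inv(c["K"])@np.c_[uv,np.ones(len(uv))].T).T@Rm
    return C,d
def onz(c,uv,z):
    C,d=ray(c,uv); return C+d*((z-C[2])/d[:,2])[:,None]
def tri(c1,uv1,c2,uv2):
    P=[np.float64(c["K"])@np.c_[cv2.Rodrigues(np.float64(c["rvec"]))[0],np.ravel(c["tvec"])] for c in(c1,c2)]
    X=cv2.triangulatePoints(P[0],P[1],np.float64(uv1).reshape(-1,2).T,np.float64(uv2).reshape(-1,2).T); return (X[:3]/X[3]).T
def crop(src,x0,y0,w,h,k,out):
    im=cv2.imread(src)[y0:y0+h,x0:x0+w]; cv2.imwrite(out,cv2.resize(im,None,fx=k,fy=k,interpolation=cv2.INTER_CUBIC))
E
python3 - <<'E'
from h import *
crop("pics/scene0.png",220,195,130,100,6,"pics/sc_jig.png")
crop("pics/side0.png",250,175,130,100,6,"pics/sd_jig.png")
crop("pics/scene0.png",290,90,110,90,6,"pics/sc_rack.png")
crop("pics/side0.png",140,145,110,90,6,"pics/sd_rack.png")
E
```

```text
(no output)
```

View pics/sc_jig.png

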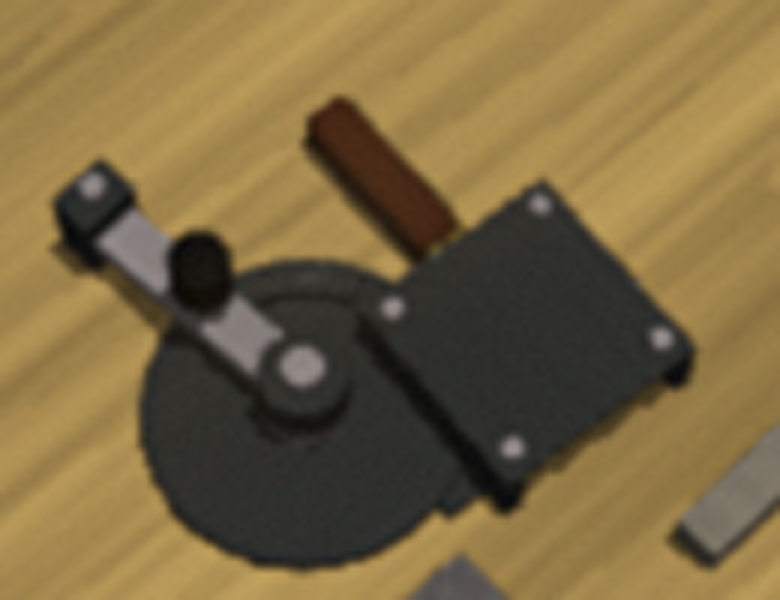

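View pics/sd_jig.png

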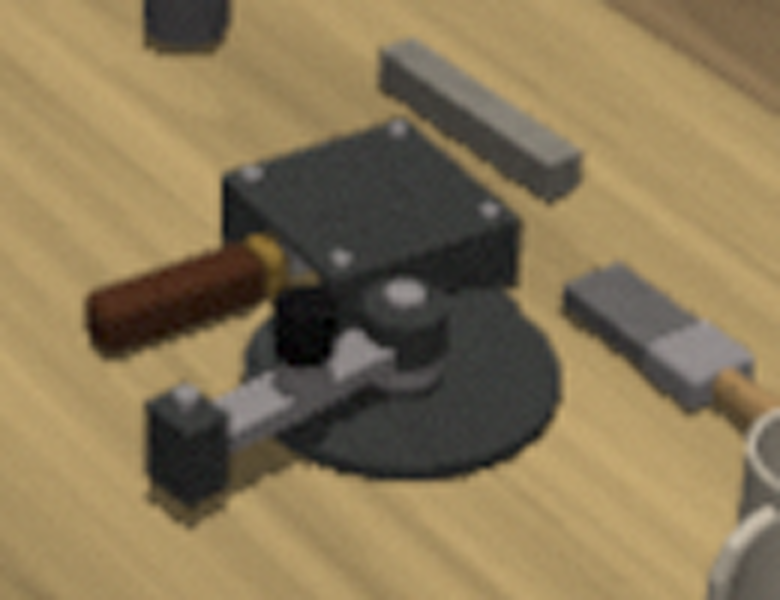

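View pics/sc_rack.png

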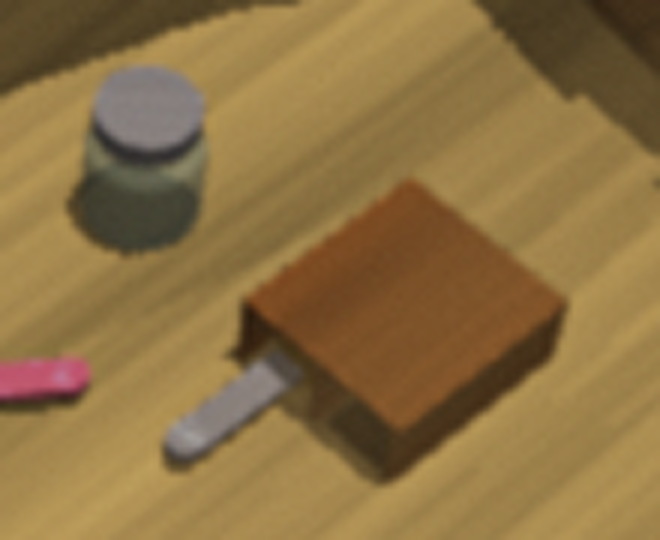

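View pics/sd_rack.png

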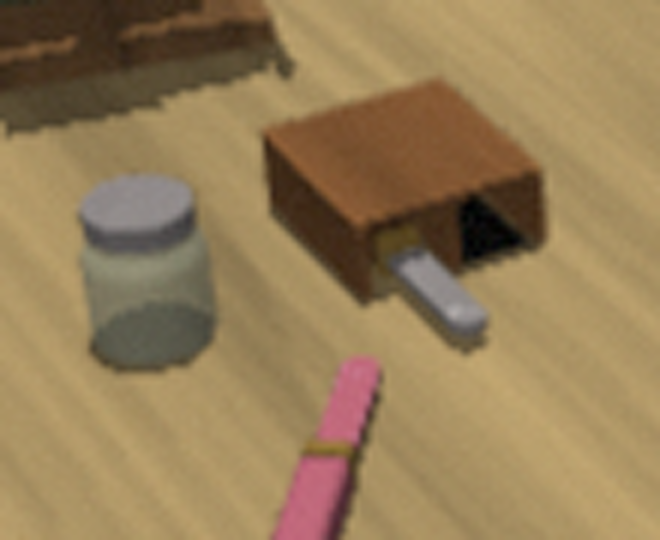

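The scraper to take is the dark-handled one under the bridge: crop (380,175) in the scene view, with its brass ferrule at the mouth in the side view. The rack's left bay (nearer the jar) holds the other scraper. The right bay is dark and empty, side crop (490,230). Next I'll triangulate.

```bash
python3 - <<'E'
from h import *
np.set_printoptions(precision=1,suppress=True)
a=cal("scene");b=cal("side")
f=lambda U,o:(np.float64(U)+.5)/6-.5+np.float64(o)
def T(n,U1,o1,U2,o2):
    X=tri(a,f(U1,o1),b,f(U2,o2)); print(n);
    for x,u,v in zip(X,f(U1,o1),f(U2,o2)): print("  ",x,"reproj",proj(a,x)[0]-u,proj(b,x)[0]-v)
    return X
J=(220,195);K=(250,175)
S=T("screws NL NR FR FL",[(392,307),(540,205),(661,338),(512,447)],J,[(341,258),(252,173),(397,128),(490,210)],K)
T("hub",[(302,366)],J,[(405,293)],K)
T("knob top",[(202,250)],J,[(306,300)],K)
T("tip screw",[(92,186)],J,[(185,393)],K)
T("rack NL NR FR FL",[(247,300),(400,430),(566,303),(410,180)],(290,90),[(362,222),(543,172),(440,82),(265,133)],(140,145))
# handle top edges scene: z=28
print(onz(a,f([(310,125),(340,98),(410,250),(458,222)],J),28))
print("handle side view butt/top", onz(b,f([(90,295),(240,240),(125,318),(265,265)],K),28))
E
```

```text
screws NL NR FR FL
   [627.4 -82.6  45.7] reproj [-0.1  0.6] [-0.4 -0.3]
   [634.8   7.1  45.4] reproj [-0.1  0.6] [-0.3 -0.2]
   [724.1   0.1  45.7] reproj [-0.1  0.7] [-0.4 -0.3]
   [717.1 -89.4  45.2] reproj [-0.2  0.7] [-0.4 -0.3]
hub
   [ 626.  -137.5   57. ] reproj [-0.2  0.7] [-0.4 -0.3]
knob top
   [ 561.3 -141.9   82.2] reproj [-0.3  1.4] [-0.9 -0.6]
tip screw
   [ 488.8 -150.4   61.2] reproj [-0.1  0.4] [-0.3 -0.2]
rack NL NR FR FL
   [449.2 278.2  53.4] reproj [-0.1  0.8] [-0.4 -0.4]
   [562.9 277.7  49.7] reproj [-0.1  1.1] [-0.6 -0.5]
   [564.1 406.1  49.7] reproj [-0.1  0.7] [-0.4 -0.3]
   [449.1 406.   50.8] reproj [-0.1  0.8] [-0.4 -0.4]
[[518.1 -38.2  28. ]
 [516.5 -16.8  28. ]
 [603.  -48.2  28. ]
 [607.4 -20.6  28. ]]
handle side view butt/top [[518.3 -20.   28. ]
 [609.1 -21.6  28. ]
 [522.3 -46.6  28. ]
 [606.9 -47.4  28. ]]
```

```bash
python3 - <<'E'
from h import *
np.set_printoptions(precision=1,suppress=True)
a=cal("scene");b=cal("side");w=cal("wrist");s=state()
C,d=ray(w,[(280,210),(280,0),(0,210),(560,210)])
Rt=R.from_quat(s["tool_rot"]).as_matrix()
print("cam in tool",Rt.T@(C-s["tcp_pos"]),"dirs",(d@Rt))
print("toolx,y",Rt[:,0],Rt[:,1])
# pinks, jar, bottle, oilstone, mug (scene, z~10)
print(onz(a,[(245,157),(303,154),(205,178),(178,227),(106,206),(122,255)],10))
print("jar,mug,oilstone,bottle,stick ends",onz(a,[(314,125),(212,335),(138,290),(187,252),(382,218),(335,284),(372,254)],0))
E
```

```text
cam in tool [  -0.7  -69.6 -157.7] dirs [[ 0.   0.3  1. ]
 [ 0.  -0.3  1.1]
 [-0.8  0.3  1. ]
 [ 0.8  0.3  1. ]]
toolx,y [ 0.4  0.9 -0. ] [ 0.9 -0.4 -0. ]
[[ 287.6   49.4   10. ]
 [ 406.2  198.2   10. ]
 [ 265.7  -97.7   10. ]
 [ 352.6 -264.8   10. ]
 [ 143.8 -386.3   10. ]
 [ 318.8 -438.8   10. ]]
jar,mug,oilstone,bottle,stick ends [[ 336.   316.7    0. ]
 [ 674.4 -386.4    0. ]
 [ 435.3 -463.2    0. ]
 [ 432.5 -292.1    0. ]
 [ 738.7  215.3    0. ]
 [ 792.6  -41.7    0. ]
 [ 799.7  103.8    0. ]]
```

Request:
{"api": "step_arm", "payload": {
  "increments": [
    [1,11,-30,0,11],
    [1,11,-30,0,11],
    [1,11,-30,0,11],
    [1,11,-30,0,11],
    [1,11,-30,0,11],
    [1,11,-30,0,11],
    [1,20,-61.5,-2,22],
    [1,20,-61.5,-2,22],
    [1,20,-61.5,-2,22],
    [1,20,-61.5,-2,22],
    [1,20,-61.5,-2,22],
    [1,20,-61.5,-2,22]
  ],
  "grip_force": 30
}}

```text
t: 1.65
tcp_pos: [487.8, -35.3, 206.4]
tool_rot: [0.734, 0.679, -0.0, 0.0]
force: [0.0, 0.3, 1.0]
grip_width: 1.002
```

```bash
python3 - <<'E'
from h import *
import pickle
w=cal("wrist");s=state();print(s["tcp_pos"],np.abs(s["joint_vel"]).max(),s["q"])
im=optics.grab_frame("wrist"); cv2.imwrite("pics/w1.png",im); pickle.dump(w,open("w1.pkl","wb"))
cv2.imwrite("pics/w1b.png",cv2.resize(im,(800,600)))
E
```

```text
[487.81485082 -35.33434842 206.44140434] 0.3787180619994754 [ 0.17100676  0.21243289 -0.17447788  1.97346175  0.04577217  0.95938245
  1.46684646]
```

View pics/w1b.png

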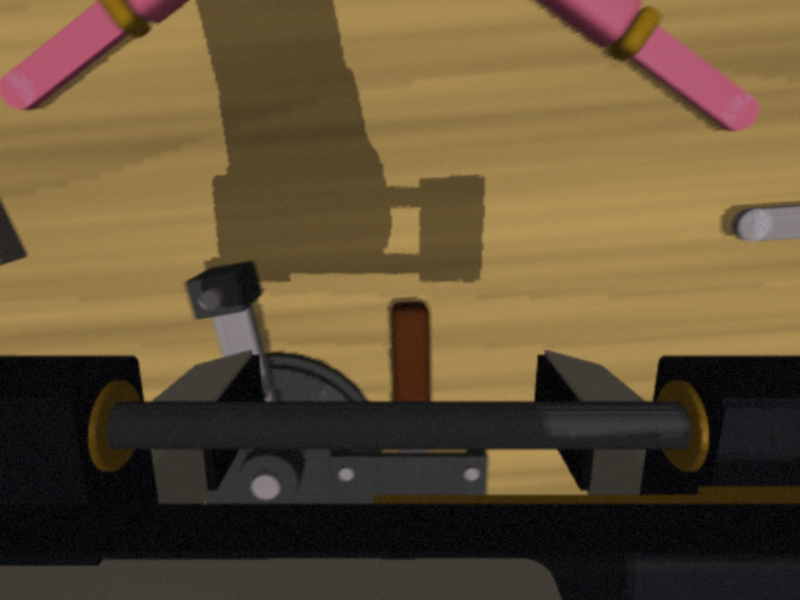

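The wrist view, taken from above, shows the brown handle at (410,350) in the enlarged picture, with its butt at (391–429,303), the bridge below it and the turret at left.

```bash
python3 - <<'E'
from h import *
import pickle
crop("pics/w1.png",255,195,80,125,5,"pics/w1c.png")
E
```

```text
(no output)
```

View pics/w1c.png

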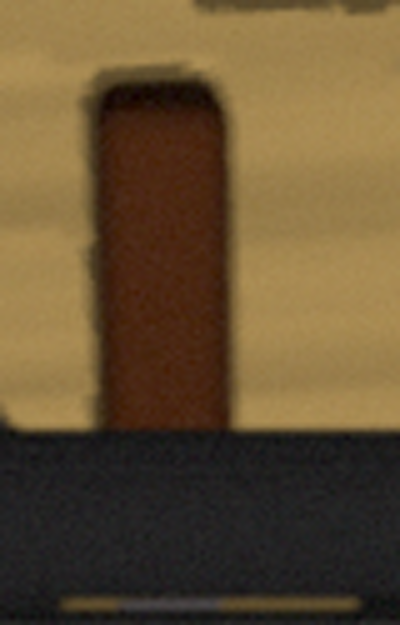

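```bash
python3 - <<'E'
from h import *
import pickle
np.set_printoptions(precision=1,suppress=True)
w=pickle.load(open("w1.pkl","rb")); a=cal("scene")
g=lambda U:(np.float64(U)+.5)/5-.5+np.float64((255,195))
P=onz(w,g([(101,105),(221,105),(107,425),(230,425)]),28);print(P)
print("blade at mouth", onz(w,g([(118,605),(219,605)]),18), "brass/shadow", onz(w,g([(60,605),(360,605)]),0))
f=lambda U:(np.float64(U)+.5)/6-.5+np.float64((220,195))
print("butt tri",tri(w,g([(101,105),(221,105)]),a,f([(312,124),(340,98)])))
k=lambda U:np.float64(U)*.7
print("screws",onz(w,k([(346,474),(471,474)]),45),"hub",onz(w,k([(265,487)]),57),"tip",onz(w,k([(208,299)]),60),"racked tip",onz(w,k([(745,225)]),18))
E
```

```text
[[511.8 -41.8  28. ]
 [513.6 -18.3  28. ]
 [580.  -46.   28. ]
 [582.  -20.8  28. ]]
blade at mouth [[627.7 -47.5  18. ]
 [629.4 -25.6  18. ]] brass/shadow [[637.6 -61.7   0. ]
 [642.9   6.9   0. ]]
butt tri [[515.3 -37.9  23.7]
 [515.1 -16.8  25.5]]
screws [[627.  -84.2  45. ]
 [633.9   4.7  45. ]] hub [[ 625.  -139.1   57. ]] tip [[ 488.3 -153.8   60. ]] racked tip [[475.  199.8  18. ]]
```

Request:
{"api": "step_arm", "payload": {
  "increments": [
    [0.6,3.9,0.1,-4,1],
    [0.6,3.9,0.1,-9,1],
    [0.6,3.9,0.1,-13,1],
    [0.6,3.9,0.1,-15,1],
    [0.6,3.9,0.1,-15,1],
    [0.6,3.9,0.1,-15,1]
  ]
}}

```text
t: 2.45
tcp_pos: [527.0, -29.9, 57.5]
tool_rot: [0.726, 0.687, 0.001, 0.0]
force: [0.1, 0.6, 1.1]
grip_width: 0.6
```

Request:
{"api": "step_arm", "payload": {
  "increments": [
    [0.6,0,0,-2.5,0],
    [0.6,0,0,-4,0],
    [0.6,0,0,-4.1,0],
    [0.6,0,0,-4.1,0],
    [0.2,0,0,-4.1,0],
    [0.2,0,0,-4.1,0],
    [0.2,0,0,-4.1,0],
    [0.2,0,0,-4.1,0]
  ],
  "grip_force": 35
}}

```text
t: 3.45
tcp_pos: [526.4, -30.7, 16.0]
tool_rot: [0.727, 0.687, 0.0, 0.0]
force: [-0.5, 1.3, 2.5]
grip_width: 0.299
```

```bash
python3 - <<'E'
from h import *
s=state();print(s["grip_width"]*92,s["force"],s["tcp_pos"])
for n in("side","scene"):
    im=optics.grab_frame(n);cv2.imwrite(f"pics/{n}2.png",im)
crop("pics/side2.png",220,140,160,130,5,"pics/sd2.png")
E
```

```text
27.488567981930608 [-0.49953923  1.26351303  2.52491323] [526.43636488 -30.67740202  15.99956882]
```

View pics/sd2.png

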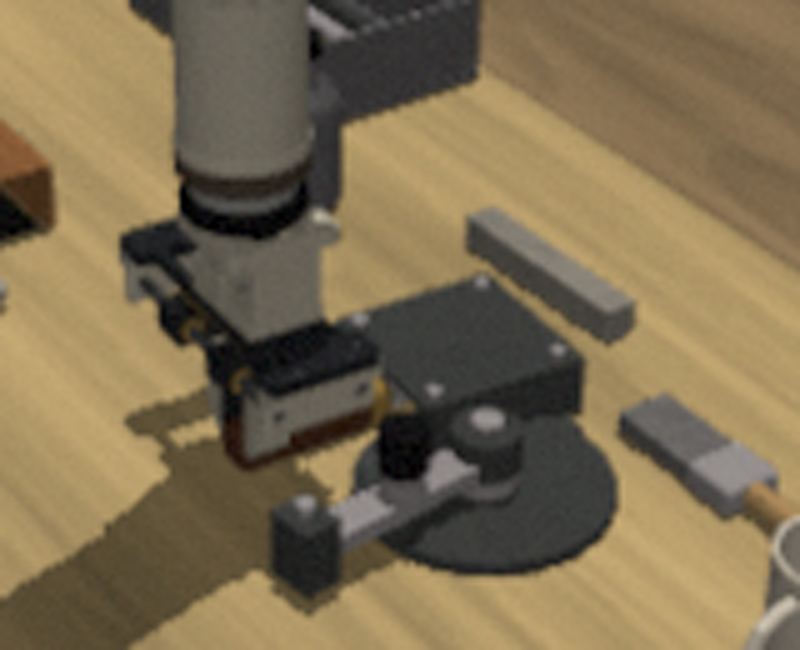

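The grip closed at 27.5 mm on the handle, clear of the knob. Now I'll draw it out along its axis.

Request:
{"api": "step_arm", "payload": {
  "increments": [
    [0.2,-0.5,0.03,0,0],
    [0.2,-1.5,0.1,0,0],
    [0.2,-3,0.2,0,0],
    [0.2,-4.5,0.3,0,0],
    [0.2,-6,0.4,0,0],
    [0.2,-7.5,0.5,0,0],
    [0.2,-9,0.6,0,0],
    [0.2,-10.5,0.7,0,0],
    [0.2,-11.5,0.75,0,0],
    [0.2,-11.8,0.75,0,0],
    [0.2,-11.8,0.75,0,0],
    [0.2,-11.8,0.75,0,0]
  ]
}}

```text
t: 5.05
tcp_pos: [407.7, -23.3, 15.9]
tool_rot: [0.727, 0.687, -0.0, -0.0]
force: [1.2, 1.0, 10.7]
grip_width: 0.299
```

```bash
python3 - <<'E'
from h import *
s=state();print(s["grip_width"]*92,s["force"],s["tcp_pos"],s["q"])
for n in("side","scene"):
    im=optics.grab_frame(n);cv2.imwrite(f"pics/{n}3.png",im)
crop("pics/side3.png",220,140,160,130,5,"pics/sd3.png")
crop("pics/scene3.png",200,160,160,130,5,"pics/sc3.png")
E
```

```text
27.515918048854502 [ 1.22678332  0.99583987 10.67823312] [407.74753176 -23.34932938  15.90030571] [ 0.11638522  0.43177968 -0.14252946  2.27537866  0.13922564  0.44303565
  1.37530431]
```

View pics/sd3.png

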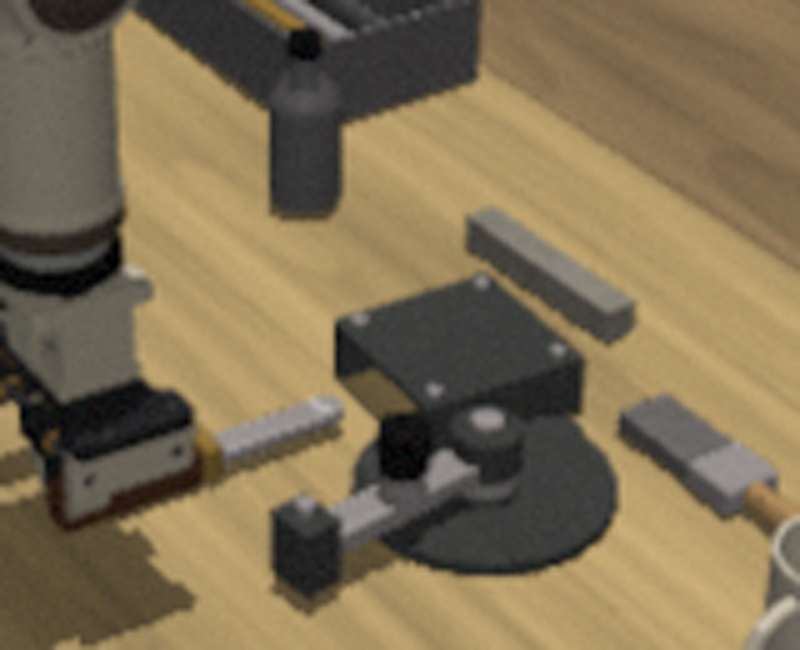

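View pics/sc3.png

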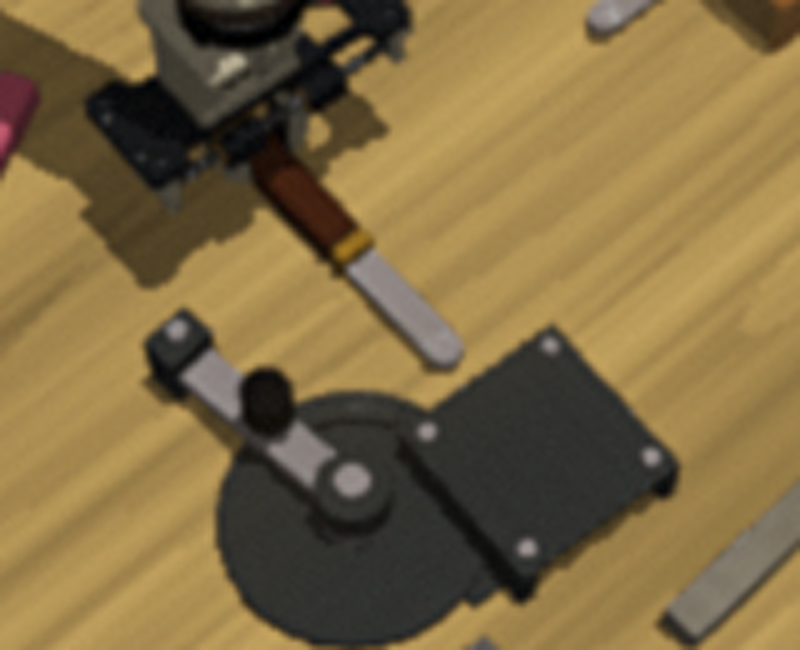

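The blade is clear of the bridge. I'll regrip near the balance point.

Request:
{"api": "step_arm", "payload": {
  "increments": [
    [0.6,0,0,0,0],
    [0.6,0,0,0,0],
    [0.6,0,0,0,0],
    [0.6,0,0,3,0],
    [0.6,1,0,5,0],
    [0.6,7.2,-0.4,5,0],
    [0.6,7.2,-0.4,4,0],
    [0.6,7.2,-0.4,3,0],
    [0.6,7.2,-0.4,1,0],
    [0.6,7.2,-0.4,-1,0],
    [0.6,7.2,-0.4,-1,0],
    [0.6,7.2,-0.4,-1,0]
  ]
}}

```text
t: 6.65
tcp_pos: [479.3, -27.4, 5.7]
tool_rot: [0.727, 0.687, -0.0, -0.0]
force: [-0.6, -0.8, -0.6]
grip_width: 0.598
```

Request:
{"api": "step_arm", "payload": {
  "increments": [
    [0.2,0,0,0,0],
    [0.2,0,0,0,0],
    [0.2,0,0,0,0],
    [0.2,0,0,0,0],
    [0.2,0,0,1,0],
    [0.2,0,0,1,0],
    [0.2,0,0,1,0]
  ],
  "grip_force": 50
}}

```text
t: 7.52
tcp_pos: [480.1, -27.6, 15.7]
tool_rot: [0.727, 0.687, -0.0, -0.0]
force: [0.0, -0.9, -2.9]
grip_width: 0.298
```

```bash
python3 - <<'E'
from h import *
s=state();print(s["grip_width"]*92,s["force"],s["ft_torque"],s["tcp_pos"],s["q"])
for n in("side","scene"):
    im=optics.grab_frame(n);cv2.imwrite(f"pics/{n}4.png",im)
crop("pics/side4.png",220,140,160,130,5,"pics/sd4.png")
E
```

```text
27.400126748479487 [ 0.01631202 -0.93427531 -2.93552467] [0.0333085  0.06453188 0.07477239] [480.11034972 -27.56858277  15.74528414] [ 0.1211283   0.51355947 -0.14251766  2.10886629  0.13919101  0.52784595
  1.39064065]
```

View pics/sd4.png

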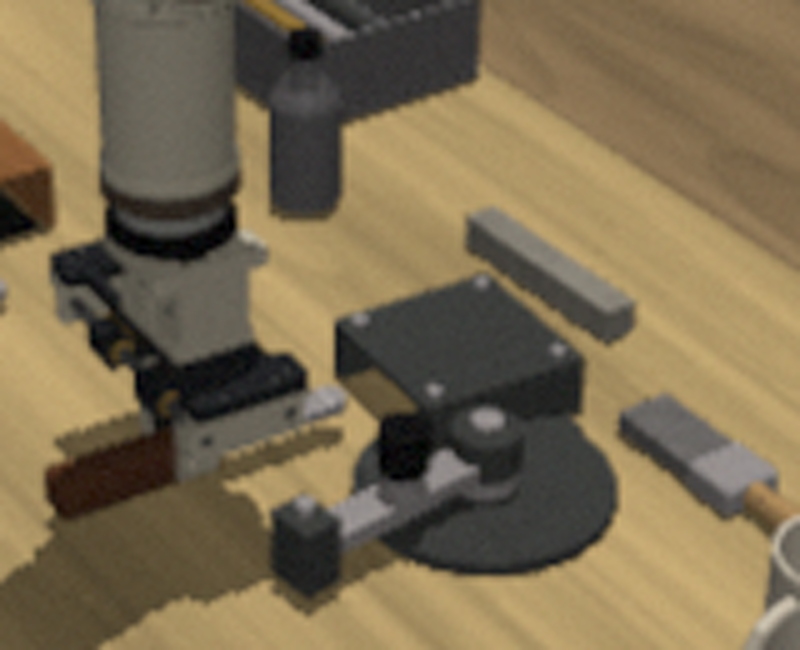

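Request:
{"api": "step_arm", "payload": {
  "increments": [
    [0.2,0,0,3,0],
    [0.2,0,2,6,0],
    [0.2,1,6,6,-10],
    [0.2,2,10,6,-20],
    [0.2,3,13,6,-30],
    [0.2,4,16,6,-40],
    [0.2,5.4,17,6,-50],
    [0.2,5.4,18,6,-60],
    [0.2,5.4,18,6,-70],
    [0.2,5.4,18,6,-80],
    [0.2,5.4,18,6,-86.5],
    [0.2,5.4,18,6,-86.5]
  ]
}}

```text
t: 9.12
tcp_pos: [533.8, 152.6, 75.3]
tool_rot: [1.0, 0.003, -0.0, 0.0]
force: [-0.1, 1.3, -2.4]
grip_width: 0.3
```

```bash
python3 - <<'E'
from h import *
import pickle
s=state();print(s["grip_width"]*92,s["force"],s["ft_torque"],s["tcp_pos"],s["tool_rot"],s["q"])
pickle.dump(cal("wrist"),open("w5.pkl","wb"))
for n in("wrist","side","scene"):
    im=optics.grab_frame(n);cv2.imwrite(f"pics/{n}5.png",im)
crop("pics/side5.png",120,110,160,130,5,"pics/sd5.png")
crop("pics/scene5.png",260,90,160,130,5,"pics/sc5.png")
E
```

```text
27.57210704962388 [-0.05661002  1.34749061 -2.38898331] [-0.04445309  0.07218995  0.01610715] [533.78250835 152.64560003  75.29137206] [ 9.99994959e-01  3.13839254e-03 -3.91259928e-04  2.81229389e-04] [-0.46192611  0.50321469  0.16930355  1.92033186 -0.12187852  0.72872363
 -0.21580532]
```

View pics/sd5.png

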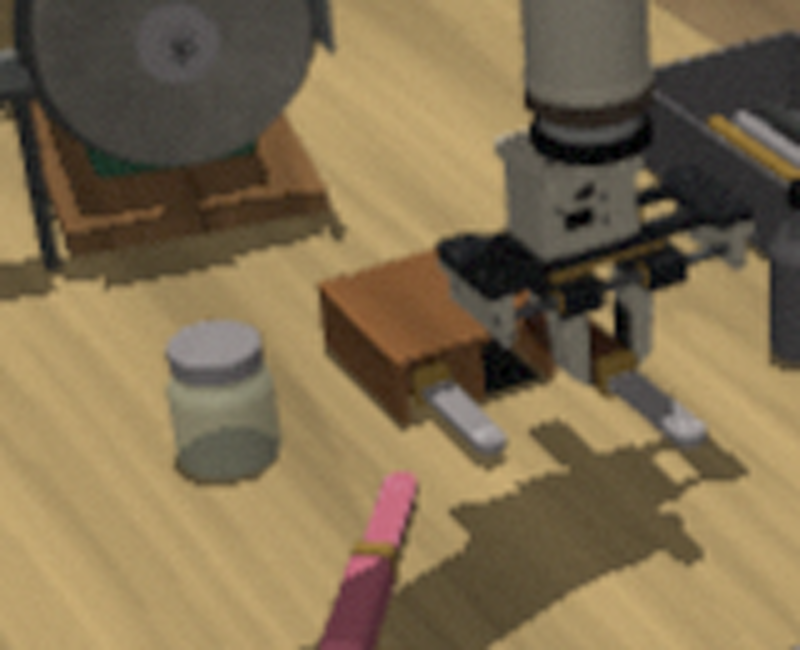

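View pics/sc5.png

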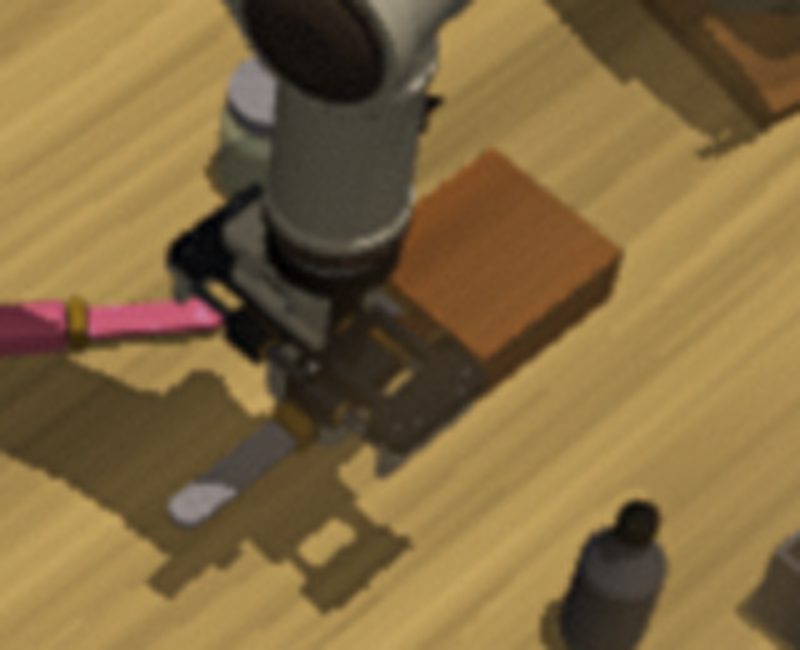

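View pics/wrist5.png

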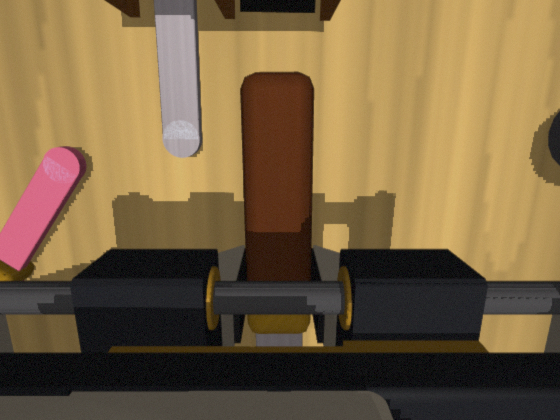

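The wrist view shows the held handle with its butt at (278,75), pointing at the free bay between walls at about x=235 and x=320. The racked blade is at left (180,80). I'll crop the top to check the bay.

```bash
python3 - <<'E'
from h import *
crop("pics/wrist5.png",95,0,265,30,3,"pics/w5c.png")
E
```

```text
(no output)
```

View pics/w5c.png

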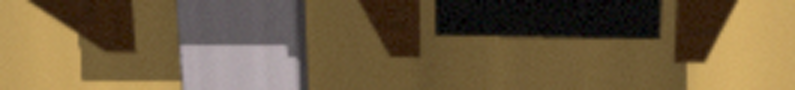

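```bash
python3 - <<'E'
from h import *
import pickle
np.set_printoptions(precision=1,suppress=True)
w=pickle.load(open("w5.pkl","rb"))
g=lambda U:(np.float64(U)+.5)/3-.5+np.float64((95,0))
print("walls bottom", onz(w,g([(108,51),(134,51),(390,56),(420,57),(676,62),(705,63)]),0))
print("handle butt edges z~",onz(w,[(242,90),(313,90),(245,220),(312,220)],98.3-0.6))
print("butt end", onz(w,[(278,72)],98), "racked tip",onz(w,[(182,155)],14), "pink tip", onz(w,[(62,148),(82,160)],14))
E
```

```text
walls bottom [[445.5 277.4   0. ]
 [450.6 277.4   0. ]
 [500.9 276.8   0. ]
 [506.8 276.7   0. ]
 [557.2 276.1   0. ]
 [562.9 276.    0. ]]
handle butt edges z~ [[519.9 230.4  97.7]
 [545.4 230.6  97.7]
 [520.1 181.7  97.7]
 [546.6 181.9  97.7]]
butt end [[532.8 236.6  98. ]] racked tip [[474.3 198.   14. ]] pink tip [[401.8 201.8  14. ]
 [412.9 194.6  14. ]]
```

Request:
{"api": "step_arm", "payload": {
  "increments": [
    [0.2,-0.1,0,-2,-0.5],
    [0.2,-0.1,0,-4,-0.5],
    [0.2,-0.1,0,-6,-0.5],
    [0.2,-0.1,0,-6.8,-0.5],
    [0.2,-0.1,0,-6.8,-0.5],
    [0.2,-0.1,1.5,-6.8,-0.5],
    [0.2,-0.1,3,-6.8,-0.5],
    [0.2,-0.1,4.5,-6.8,-0.5],
    [0.2,-0.1,6,-6.8,-0.5],
    [0.2,-0.1,6,-6.8,-0.5],
    [0.2,-0.1,6,-6.8,-0.5]
  ]
}}

```text
t: 10.65
tcp_pos: [533.1, 212.1, 7.6]
tool_rot: [1.0, -0.002, -0.0, 0.0]
force: [-0.3, -0.3, -3.3]
grip_width: 0.299
```

```bash
python3 - <<'E'
from h import *
import pickle
s=state();print(s["grip_width"]*92,s["force"],s["ft_torque"],s["tcp_pos"],s["tool_rot"])
pickle.dump(cal("wrist"),open("w6.pkl","wb"))
for n in("wrist","side"):
    im=optics.grab_frame(n);cv2.imwrite(f"pics/{n}6.png",im)
crop("pics/side6.png",140,110,160,130,5,"pics/sd6.png")
E
```

```text
27.533836466607337 [-0.33587534 -0.25922705 -3.32926826] [-0.12580208  0.05096204  0.01076514] [533.08730446 212.08046322   7.59573921] [ 9.99997991e-01 -1.96159397e-03 -1.54981040e-04  3.82643108e-04]
```

View pics/sd6.png

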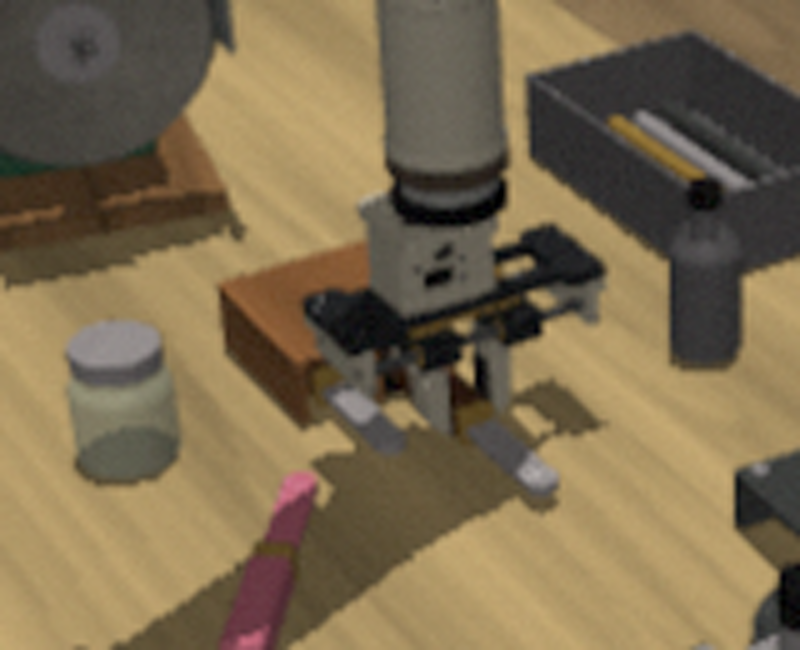

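View pics/wrist6.png

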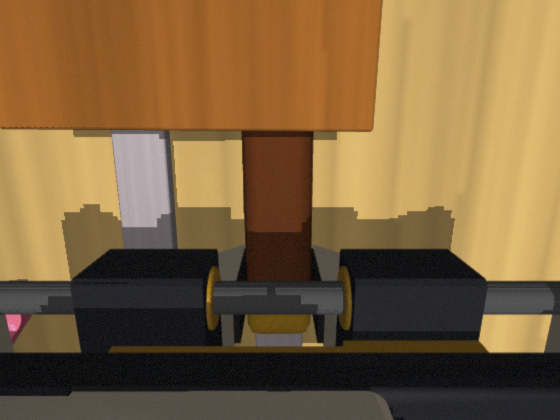

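The handle is entering the bay centred, with no contact force. I'll push on until the fingers are near the mouth, then set it down and release.

Request:
{"api": "step_arm", "payload": {
  "increments": [
    [0.2,0,1.5,0,0],
    [0.2,0,3,0,0],
    [0.2,0,4,0,0],
    [0.2,0,4.6,0,0],
    [0.2,0,4.6,-0.1,0],
    [0.2,0,4.6,-0.15,0],
    [0.2,0,4.6,-0.15,0],
    [0.4,0,4.6,-0.15,0],
    [0.4,0,4.6,-0.15,0],
    [0.4,0,4.6,-0.15,0],
    [0.4,0,4.6,-0.15,0]
  ]
}}

```text
t: 12.12
tcp_pos: [533.4, 258.6, 6.3]
tool_rot: [1.0, -0.002, 0.0, -0.0]
force: [0.1, 0.4, 0.9]
grip_width: 0.402
```

```bash
python3 - <<'E'
from h import *
s=state();print(s["grip_width"]*92,s["force"],s["ft_torque"],s["tcp_pos"],s["tool_rot"])
E
```

```text
36.95757289095135 [0.05238531 0.36573659 0.9070864 ] [-0.0815482   0.07560171  0.00924016] [533.39129737 258.57478344   6.34412872] [ 9.99997931e-01 -2.02974235e-03  1.19781165e-04 -6.45274093e-05]
```

Request:
{"api": "step_arm", "payload": {
  "increments": [
    [0.4,0,0,3,0],
    [0.4,0,0,5,0],
    [0.4,0,-4,5,0],
    [0.4,0,-7.5,5,0],
    [0.4,0,-7.5,5,0],
    [0.4,0,-7.5,5,0]
  ]
}}

```text
t: 12.88
tcp_pos: [533.5, 184.3, 56.7]
tool_rot: [1.0, -0.002, 0.0, -0.0]
force: [0.2, 0.1, 0.5]
grip_width: 0.402
```

```bash
python3 - <<'E'
from h import *
import pickle
np.set_printoptions(precision=1,suppress=True)
s=state();print(s["grip_width"]*92,s["force"],s["tcp_pos"])
pickle.dump(cal("wrist"),open("w7.pkl","wb"))
for n in("wrist","side"):
    im=optics.grab_frame(n);cv2.imwrite(f"pics/{n}7.png",im)
E
```

```text
37.01777798702664 [0.2 0.1 0.5] [533.5 184.3  56.7]
```

View pics/wrist7.png

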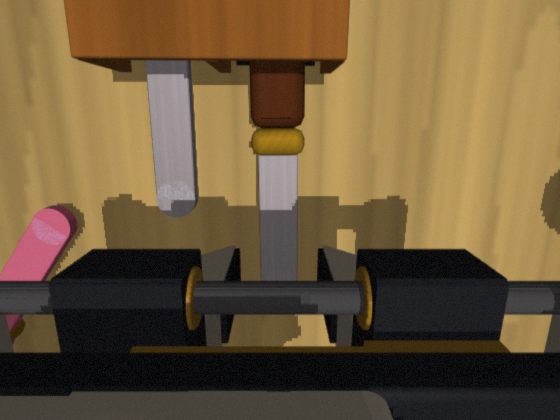

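The wrist view shows the handle in the bay, ferrule end at (278,154) and the blade centred between the fingers.

```bash
python3 - <<'E'
from h import *
import pickle
np.set_printoptions(precision=1,suppress=True)
w=pickle.load(open("w7.pkl","rb"))
print("ferrule end",onz(w,[(278,154)],22),"blade edges",onz(w,[(259,200),(297,200),(262,250),(297,250)],18),"roof edge",onz(w,[(75,56),(346,60)],51),"mouth bottom",onz(w,[(210,67),(238,67)],0))
E
```

```text
ferrule end [[533.2 233.5  22. ]] blade edges [[522.4 207.4  18. ]
 [543.8 207.3  18. ]
 [523.6 177.2  18. ]
 [544.1 177.2  18. ]] roof edge [[447.3 278.1  51. ]
 [562.4 276.1  51. ]] mouth bottom [[495.2 279.9   0. ]
 [511.  279.8  -0. ]]
```

Request:
{"api": "step_arm", "payload": {
  "increments": [
    [0.4,0,0,-3,0],
    [0.4,0,0,-5,0],
    [0.4,0,0,-5.1,0],
    [0.4,0,0,-5.1,0],
    [0.1,0,0,-5.1,0],
    [0.1,0,0,-5.1,0],
    [0.1,0,0,-5.1,0],
    [0.1,0,0,-5.1,0]
  ],
  "grip_force": 40
}}

```text
t: 13.98
tcp_pos: [533.7, 183.7, 5.7]
tool_rot: [1.0, -0.002, 0.0, -0.0]
force: [0.1, 0.0, 2.3]
grip_width: 0.234
```

Request:
{"api": "step_arm", "payload": {
  "increments": [
    [0.1,0,0.5,0,0],
    [0.1,0,1.3,0,0],
    [0.1,0,2.1,0,0],
    [0.1,0,2.9,0,0],
    [0.1,0,3.7,0,0],
    [0.1,0,4.5,0,0],
    [0.1,0,5,0,0],
    [0.1,0,5.1,0,0],
    [0.1,0,5.1,0,0],
    [0.1,0,5.1,0,0]
  ]
}}

```text
t: 15.22
tcp_pos: [533.1, 235.2, 5.2]
tool_rot: [1.0, -0.002, 0.0, -0.0]
force: [-0.6, -1.5, 4.3]
grip_width: 0.233
```

```bash
python3 - <<'E'
from h import *
import pickle
np.set_printoptions(precision=1,suppress=True)
s=state();print(s["grip_width"]*92,s["force"],s["ft_torque"],s["tcp_pos"])
pickle.dump(cal("wrist"),open("w8.pkl","wb"))
for n in("wrist","side"):
    im=optics.grab_frame(n);cv2.imwrite(f"pics/{n}8.png",im)
crop("pics/side8.png",140,110,160,130,5,"pics/sd8.png")
E
```

```text
21.4627560215586 [-0.6 -1.5  4.3] [-0.3  0.1 -0. ] [533.1 235.2   5.2]
```

View pics/sd8.png

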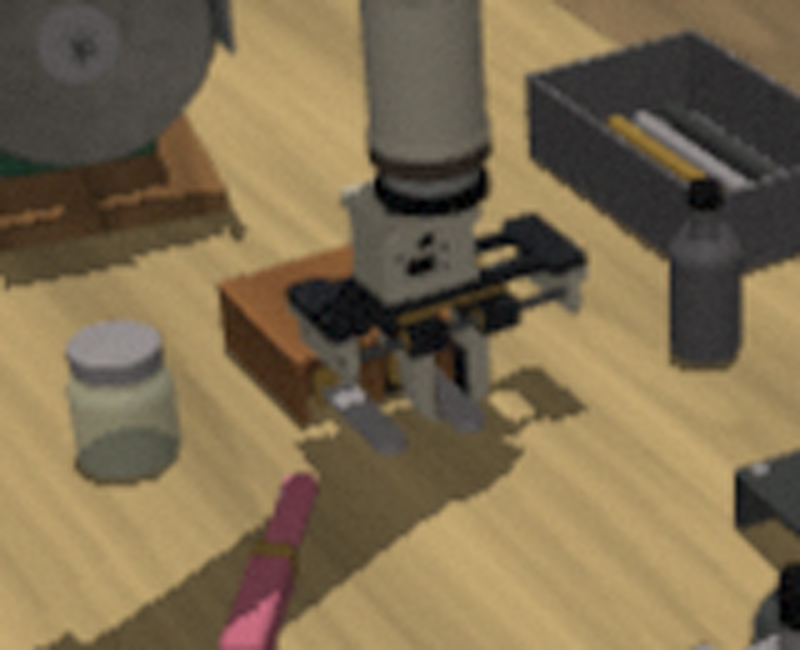

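View pics/wrist8.png

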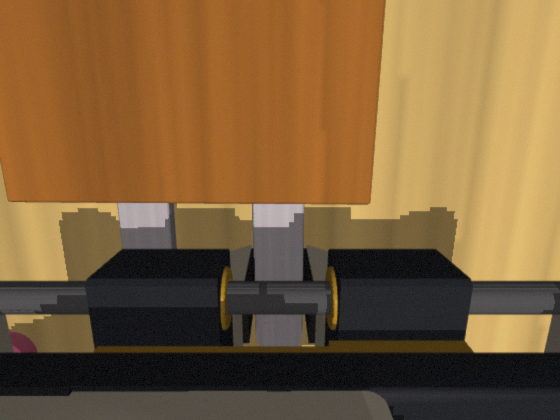

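Request:
{"api": "step_arm", "payload": {
  "increments": [
    [0.38,0,0,0,0],
    [0.38,0,0,0,0],
    [0.38,0,0,0,0],
    [0.38,0,0,3,0],
    [0.38,0,0,6,0],
    [0.38,0,-3,9,0],
    [0.38,0,-8,12,0],
    [0.38,0,-10,12,0],
    [0.38,0,-10,12,0],
    [0.38,0,-10,12,0]
  ]
}}

```text
t: 16.58
tcp_pos: [532.4, 136.4, 124.2]
tool_rot: [1.0, -0.001, -0.001, -0.0]
force: [0.5, -0.5, 1.3]
grip_width: 0.383
```

```bash
python3 - <<'E'
from h import *
import pickle
np.set_printoptions(precision=1,suppress=True)
s=state();print(s["grip_width"]*92,s["force"],s["tcp_pos"],s["q"])
pickle.dump(cal("wrist"),open("w9.pkl","wb"))
for n in("wrist","side"):
    im=optics.grab_frame(n);cv2.imwrite(f"pics/{n}9.png",im)
crop("pics/side9.png",140,130,120,90,6,"pics/sd9.png")
crop("pics/wrist9.png",140,60,240,180,3,"pics/w9c.png")
E
```

```text
35.19566063245031 [ 0.5 -0.5  1.3] [532.4 136.4 124.2] [-0.5  0.4  0.2  1.9 -0.1  0.8 -0.2]
```

View pics/sd9.png

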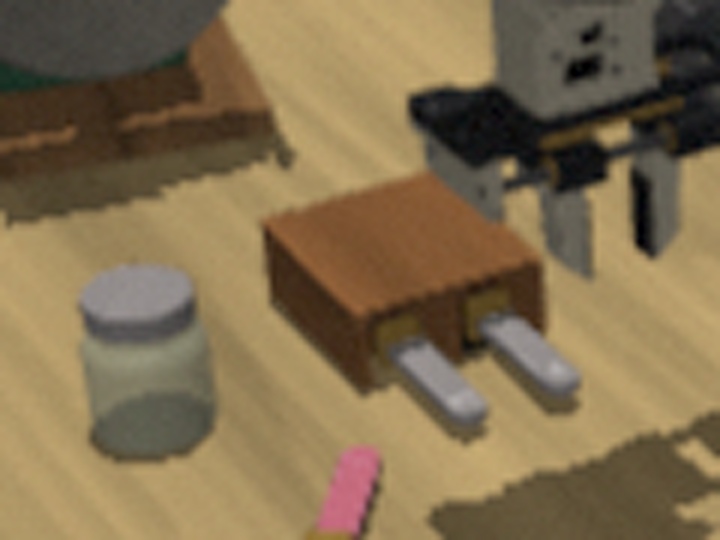

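View pics/w9c.png

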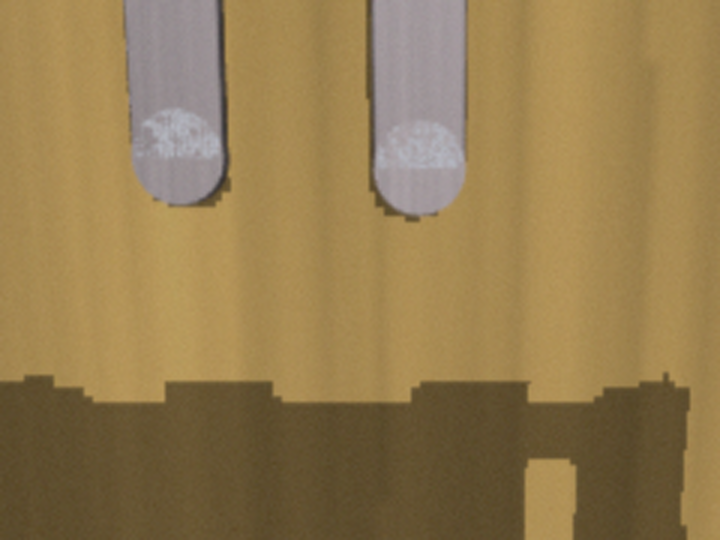

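Our tip sticks out about as far as the racked one, and no brass shows outside the mouth. The rack job is done, so I move to the turret.

Request:
{"api": "step_arm", "payload": {
  "increments": [
    [0.45,0,-3,4,10],
    [0.45,0.5,-6,7,20],
    [0.45,0.5,-9,7.5,30],
    [0.45,0.8,-12,7.5,40],
    [0.45,0.8,-16,7.5,50],
    [0.45,0.8,-20,7.5,60],
    [0.45,0.8,-24,7.5,70],
    [0.45,0.8,-27,7.5,80],
    [0.45,0.8,-27.9,7.5,90],
    [0.45,0.8,-27.9,7.5,95.5],
    [0.45,0.8,-27.9,7.5,95.5],
    [0.45,0.8,-27.9,7.5,95.5]
  ]
}}

```text
t: 18.18
tcp_pos: [541.4, -143.4, 199.8]
tool_rot: [0.674, 0.739, -0.0, -0.0]
force: [0.3, -0.4, 0.7]
grip_width: 0.448
```

```bash
python3 - <<'E'
from h import *
import pickle
np.set_printoptions(precision=2,suppress=True)
s=state();print(s["grip_width"]*92,s["force"],s["tcp_pos"],s["q"],s["tool_rot"])
pickle.dump(cal("wrist"),open("w10.pkl","wb"))
for n in("wrist","side","scene"):
    im=optics.grab_frame(n);cv2.imwrite(f"pics/{n}10.png",im)
im=cv2.imread("pics/wrist10.png");cv2.imwrite("pics/w10b.png",cv2.resize(im,(800,600),interpolation=cv2.INTER_CUBIC))
E
```

```text
41.19458573879922 [ 0.3  -0.44  0.73] [ 541.42 -143.39  199.81] [ 0.17  0.34  0.05  1.82 -0.02  0.99  1.89] [ 0.67  0.74 -0.   -0.  ]
```

View pics/w10b.png

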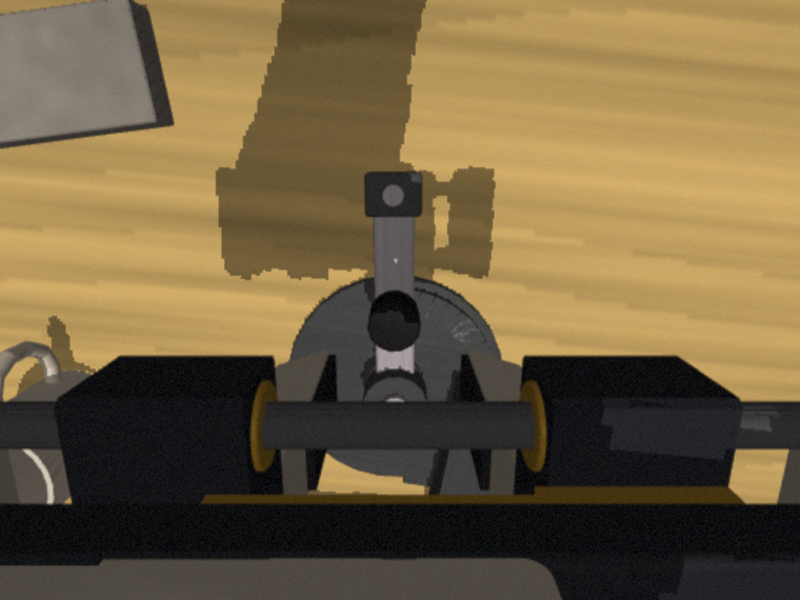

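```bash
python3 - <<'E'
from h import *
im=cv2.imread("pics/wrist10.png")[110:290,220:340]
im=cv2.convertScaleAbs(im,alpha=2.2)
cv2.imwrite("pics/w10c.png",cv2.resize(im,None,fx=3.3,fy=3.3,interpolation=cv2.INTER_CUBIC))
E
```

```text
(no output)
```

View pics/w10c.png

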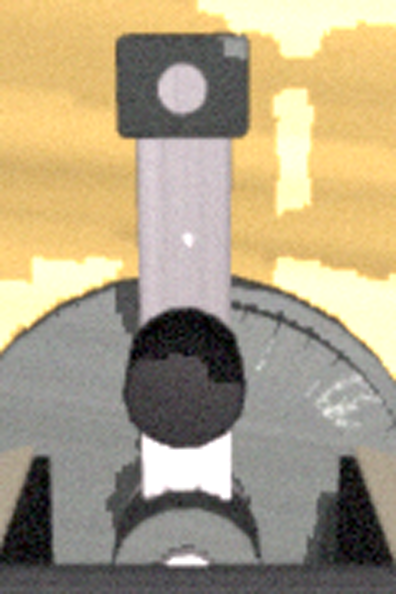

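```bash
python3 - <<'E'
from h import *
import pickle
np.set_printoptions(precision=1,suppress=True)
w=pickle.load(open("w10.pkl","rb"));a=cal("scene");b=cal("side")
g=lambda U:(np.float64(U)+.5)/3.3-.5+np.float64((220,110))
k=onz(w,g([(185,385),(124,385),(246,385)]),80);print("knob",k)
print("tip",onz(w,g([(182,88)]),60),"hub edges z56",onz(w,g([(113,563),(260,563)]),56))
print("arm bar edges z36",onz(w,g([(137,200),(231,200),(143,460),(231,460)]),36))
print("tri knob w/scene",tri(w,g([(185,385)]),a,[(220+202/6.,195+250/6.)]), "w/side",tri(w,g([(185,385)]),b,[(250+306/6.,175+300/6.)]))
E
```

```text
knob [[ 558.5 -144.7   80. ]
 [ 559.9 -159.7   80. ]
 [ 557.1 -129.7   80. ]]
tip [[ 488.1 -151.9   60. ]] hub edges z56 [[ 619.7 -159.6   56. ]
 [ 615.9 -118.7   56. ]]
arm bar edges z36 [[ 520.5 -161.7   36. ]
 [ 518.2 -136.    36. ]
 [ 596.1 -153.9   36. ]
 [ 593.7 -128.4   36. ]]
tri knob w/scene [[ 559.5 -140.7   82. ]] w/side [[ 561.4 -146.    80.5]]
```

Request:
{"api": "step_arm", "payload": {
  "increments": [
    [0.48,1.9,-0.1,-4,0.5],
    [0.48,1.9,-0.1,-8,0.5],
    [0.48,1.9,-0.1,-10,0.5],
    [0.48,1.9,-0.1,-10.5,0.5],
    [0.48,1.9,-0.1,-10.5,0.5],
    [0.48,1.9,-0.1,-12,0.5],
    [0.48,1.9,-0.1,-13.5,0.5],
    [0.48,1.9,-0.1,-14.5,0.5],
    [0.48,1.9,-0.1,-14.5,0.5]
  ],
  "grip_force": 40
}}

```text
t: 19.45
tcp_pos: [559.2, -145.2, 53.9]
tool_rot: [0.671, 0.742, -0.001, -0.001]
force: [-0.3, 1.4, 0.2]
grip_width: 0.478
```

```bash
python3 - <<'E'
from h import *
s=state();print(s["grip_width"]*92,s["force"],s["tcp_pos"],s["q"],s["tool_rot"])
for n in("side","scene"):
    im=optics.grab_frame(n);cv2.imwrite(f"pics/{n}11.png",im)
crop("pics/side11.png",240,140,150,120,5,"pics/sd11.png")
E
```

```text
44.009194655221854 [-0.3337312   1.36241645  0.17120656] [ 559.24704035 -145.19391029   53.9322747 ] [ 0.17866477  0.56413236  0.03706153  1.86618136 -0.03026386  0.71424925
  1.90439865] [ 6.70623740e-01  7.41796683e-01 -6.05520496e-04 -1.05499341e-03]
```

View pics/sd11.png

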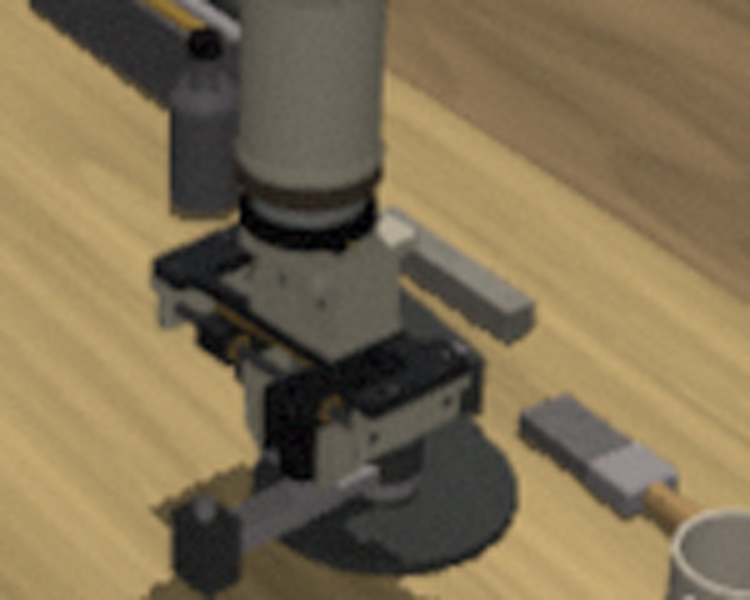

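Request:
{"api": "step_arm", "payload": {
  "increments": [
    [0.2,0,0,0,0],
    [0.2,0,0,0,0],
    [0.2,0,0,0,0],
    [0.2,0,0,0,0]
  ]
}}

```text
t: 20.05
tcp_pos: [560.5, -145.2, 55.7]
tool_rot: [0.671, 0.742, 0.0, 0.0]
force: [-1.6, 1.1, 3.3]
grip_width: 0.328
```

Request:
{"api": "step_arm", "payload": {
  "increments": [
    [0.2,0,0,0.3,0],
    [0.2,0,0,0.6,0],
    [0.2,0,0,0.9,0],
    [0.2,0,0,1.1,0],
    [0.2,0,0,1.1,0]
  ]
}}

```text
t: 20.68
tcp_pos: [560.4, -145.2, 66.3]
tool_rot: [0.671, 0.742, 0.0, 0.0]
force: [3.8, 1.0, -9.0]
grip_width: 0.33
```

```bash
python3 - <<'E'
from h import *
A=np.array([625.3,-138]);r0=np.array([560.5,-144.8])-A
for d in range(0,90,6):
    v=R.from_euler("z",-d,degrees=True).apply([*r0,0])[:2]; print(d,np.round((v-r0)/10,2))
E
```

```text
0 [0. 0.]
6 [-0.04  0.68]
12 [0.   1.36]
18 [0.11 2.04]
24 [0.28 2.69]
30 [0.53 3.33]
36 [0.84 3.94]
42 [1.21 4.51]
48 [1.64 5.04]
54 [2.12 5.52]
60 [2.65 5.95]
66 [3.22 6.32]
72 [3.83 6.63]
78 [4.47 6.88]
84 [5.13 7.05]
```

Request:
{"api": "step_arm", "payload": {
  "increments": [
    [0.2,-0.04,0.68,0,-6],
    [0.2,0,1.36,0,-12],
    [0.2,0.11,2.04,0,-18],
    [0.2,0.28,2.69,0,-24],
    [0.2,0.28,2.69,0,-24]
  ]
}}

```text
t: 21.3
tcp_pos: [563.0, -118.1, 66.1]
tool_rot: [0.81, 0.587, -0.0, -0.0]
force: [3.1, 1.4, -10.0]
grip_width: 0.33
```

```bash
python3 - <<'E'
from h import *
s=state();A=np.array([625.3,-138]);v=s["tcp_pos"][:2]-A
print(s["grip_width"]*92,s["force"],s["tcp_pos"],np.hypot(*v),np.degrees(np.arctan2(v[1],v[0]))%360)
for n in("side","scene"):
    im=optics.grab_frame(n);cv2.imwrite(f"pics/{n}12.png",im)
crop("pics/side12.png",240,140,150,120,5,"pics/sd12.png")
E
```

```text
30.34833155431777 [  3.09389145   1.4325286  -10.02403742] [ 563.02336335 -118.13455391   66.07235767] 65.36830593227916 162.30798599689558
```

View pics/sd12.png

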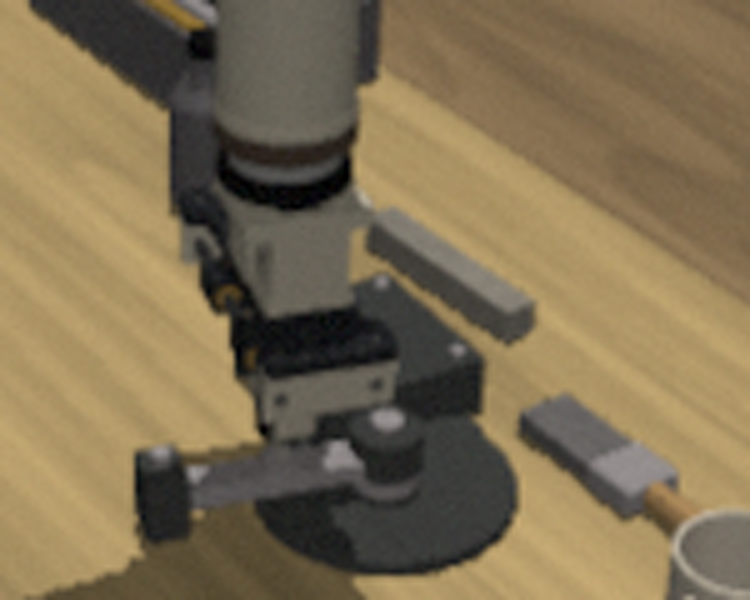

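Request:
{"api": "step_arm", "payload": {
  "increments": [
    [0.2,0.25,0.64,0,-6],
    [0.2,0.56,1.25,0,-12],
    [0.2,0.93,1.82,0,-18],
    [0.2,1.36,2.35,0,-24],
    [0.2,1.84,2.83,0,-30],
    [0.2,2.19,3.12,0,-34],
    [0.2,2.19,3.12,0,-34],
    [0.2,2.19,3.12,0,-34]
  ]
}}

```text
t: 22.4
tcp_pos: [584.5, -86.6, 66.0]
tool_rot: [0.946, 0.325, -0.0, -0.001]
force: [3.2, 4.0, -9.5]
grip_width: 0.327
```

```bash
python3 - <<'E'
from h import *
s=state();A=np.array([625.3,-138]);v=s["tcp_pos"][:2]-A
print(s["grip_width"]*92,s["force"],s["tcp_pos"],np.hypot(*v),np.degrees(np.arctan2(v[1],v[0]))%360)
for n in("side","scene"):
    im=optics.grab_frame(n);cv2.imwrite(f"pics/{n}13.png",im)
crop("pics/side13.png",240,140,150,120,5,"pics/sd13.png")
E
```

```text
30.115129173305103 [ 3.23553676  4.00033482 -9.54680787] [584.52932841 -86.59209385  66.02413033] 65.6126548458518 128.41729176266588
```

View pics/sd13.png

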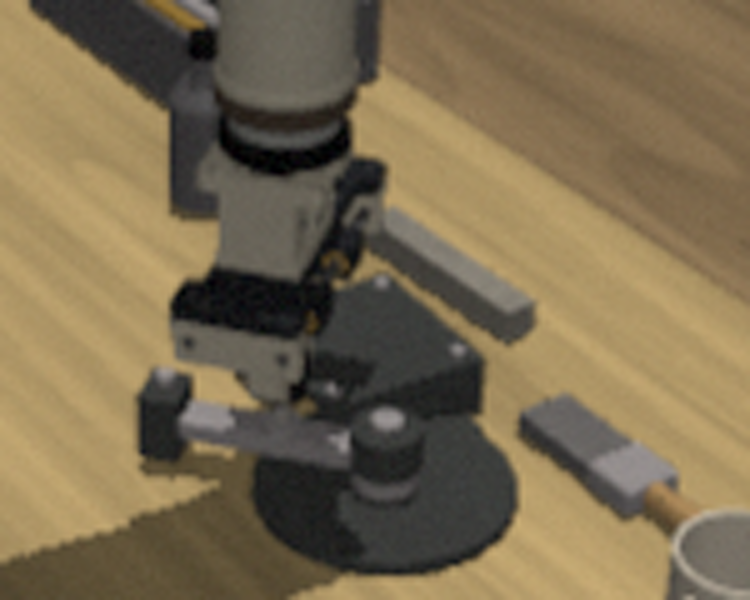

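Request:
{"api": "step_arm", "payload": {
  "increments": [
    [0.38,0,0,0,0],
    [0.38,0,0,0,0],
    [0.38,0,0,-0.4,0],
    [0.38,0,0,-0.7,0],
    [0.38,0,0,-0.7,0]
  ]
}}

```text
t: 23.12
tcp_pos: [584.6, -87.4, 58.9]
tool_rot: [0.946, 0.324, -0.0, -0.0]
force: [-1.2, 0.1, -0.4]
grip_width: 0.379
```

```bash
python3 - <<'E'
from h import *
s=state();A=np.array([625.3,-138]);v=s["tcp_pos"][:2]-A
print(s["grip_width"]*92,s["force"],s["tcp_pos"],np.hypot(*v),np.degrees(np.arctan2(v[1],v[0]))%360)
r0=np.array([560.5,-144.8])-A
f=lambda d:R.from_euler("z",-d,degrees=True).apply([*r0,0])[:2]
for d in range(58,92,2): print(d,np.round((f(d)-f(58))/10,2))
for n in("side",):
    im=optics.grab_frame(n);cv2.imwrite(f"pics/{n}14.png",im)
crop("pics/side14.png",260,165,100,80,7,"pics/sd14.png")
E
```

```text
34.89038094695318 [-1.21720023  0.10569627 -0.3830163 ] [584.58526199 -87.40482362  58.87788875] 64.94275759561037 128.8241831093328
58 [0. 0.]
60 [0.18 0.14]
62 [0.37 0.27]
64 [0.56 0.39]
66 [0.75 0.51]
68 [0.95 0.62]
70 [1.16 0.72]
72 [1.36 0.82]
74 [1.57 0.91]
76 [1.78 0.99]
78 [2.   1.06]
80 [2.22 1.13]
82 [2.44 1.19]
84 [2.66 1.24]
86 [2.88 1.28]
88 [3.1  1.32]
90 [3.33 1.34]
```

View pics/sd14.png

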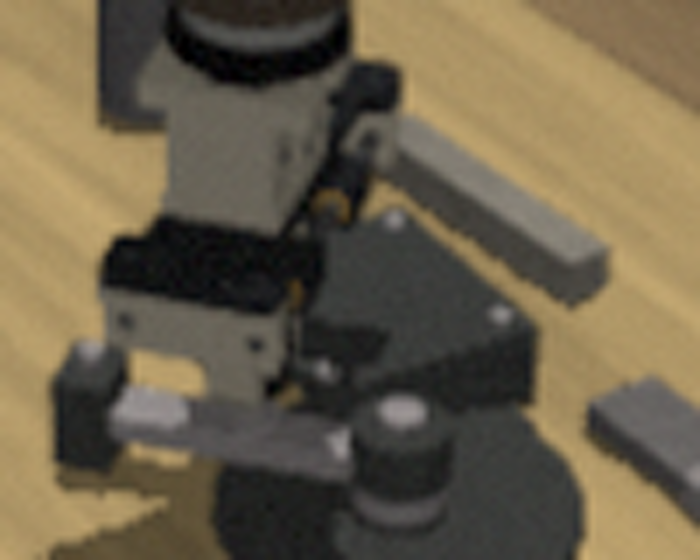

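Request:
{"api": "step_arm", "payload": {
  "increments": [
    [0.38,0.09,0.07,0,-1],
    [0.38,0.18,0.14,0,-2],
    [0.38,0.28,0.2,0,-3],
    [0.38,0.37,0.27,0,-4],
    [0.38,0.46,0.33,0,-5],
    [0.38,0.56,0.39,0,-6],
    [0.38,0.56,0.39,0,-6]
  ]
}}

```text
t: 24.05
tcp_pos: [590.0, -83.9, 59.2]
tool_rot: [0.962, 0.273, -0.0, 0.0]
force: [-2.2, -2.3, 1.4]
grip_width: 0.379
```

Request:
{"api": "step_arm", "payload": {
  "increments": [
    [0.38,0.1,0.06,0,-1],
    [0.38,0.19,0.12,0,-2],
    [0.38,0.29,0.18,0,-3],
    [0.38,0.39,0.23,0,-4],
    [0.38,0.39,0.23,0,-4]
  ]
}}

```text
t: 24.68
tcp_pos: [594.8, -80.7, 59.2]
tool_rot: [0.971, 0.24, 0.0, -0.0]
force: [-1.6, -1.1, 0.9]
grip_width: 0.381
```

Request:
{"api": "step_arm", "payload": {
  "increments": [
    [0.38,0.1,0.05,0,-1],
    [0.38,0.21,0.1,0,-2],
    [0.38,0.31,0.15,0,-3],
    [0.38,0.31,0.15,0,-3]
  ]
}}

```text
t: 25.18
tcp_pos: [597.4, -79.4, 59.1]
tool_rot: [0.977, 0.214, -0.0, -0.0]
force: [-2.9, -1.7, 2.3]
grip_width: 0.379
```

Request:
{"api": "step_arm", "payload": {
  "increments": [
    [0.38,0.1,0.05,0,-1],
    [0.38,0.21,0.09,0,-2],
    [0.38,0.31,0.13,0,-3],
    [0.38,0.31,0.13,0,-3]
  ]
}}

```text
t: 25.68
tcp_pos: [600.8, -77.9, 59.1]
tool_rot: [0.982, 0.189, 0.0, -0.0]
force: [-2.9, -0.4, 0.5]
grip_width: 0.379
```

Request:
{"api": "step_arm", "payload": {
  "increments": [
    [0.38,0.11,0.04,0,-1],
    [0.38,0.21,0.08,0,-2],
    [0.38,0.32,0.12,0,-3],
    [0.38,0.32,0.12,0,-3]
  ]
}}

```text
t: 26.18
tcp_pos: [603.9, -76.6, 58.8]
tool_rot: [0.987, 0.163, 0.0, -0.0]
force: [-2.0, -0.6, -1.7]
grip_width: 0.384
```

Request:
{"api": "step_arm", "payload": {
  "increments": [
    [0.38,0.11,0.03,0,-1],
    [0.38,0.22,0.07,0,-2],
    [0.38,0.32,0.1,0,-3],
    [0.38,0.32,0.1,0,-3]
  ]
}}

```text
t: 26.68
tcp_pos: [608.0, -75.7, 59.7]
tool_rot: [0.991, 0.137, 0.001, 0.0]
force: [-1.2, 0.0, -0.0]
grip_width: 0.382
```

```bash
python3 - <<'E'
from h import *
s=state();print(s["force"],s["tcp_pos"])
for n in("side","scene"):
    im=optics.grab_frame(n);cv2.imwrite(f"pics/{n}15.png",im)
crop("pics/side15.png",260,165,100,80,7,"pics/sd15.png")
crop("pics/scene15.png",220,170,130,110,6,"pics/sc15.png")
E
```

```text
[-1.16917532  0.0228674  -0.00160133] [608.037222   -75.72916533  59.65289962]
```

View pics/sd15.png

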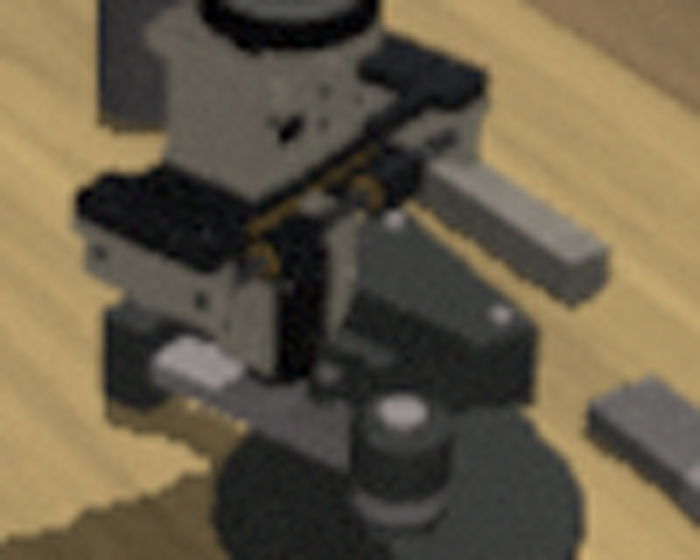

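View pics/sc15.png

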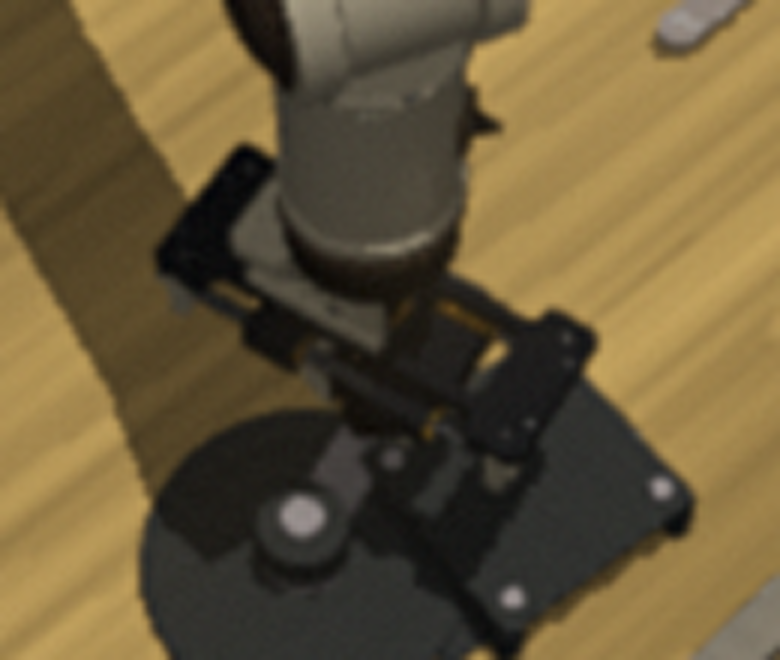

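Request:
{"api": "step_arm", "payload": {
  "increments": [
    [0.38,0.11,0.03,0,-1],
    [0.38,0.22,0.05,0,-2],
    [0.38,0.22,0.05,0,-2]
  ]
}}

```text
t: 27.15
tcp_pos: [608.4, -76.4, 59.3]
tool_rot: [0.993, 0.119, -0.001, 0.0]
force: [-4.5, -1.9, 4.0]
grip_width: 0.384
```

Request:
{"api": "step_arm", "payload": {
  "increments": [
    [0.38,0.11,0.02,0,-1],
    [0.38,0.22,0.05,0,-2],
    [0.38,0.22,0.05,0,-2]
  ]
}}

```text
t: 27.52
tcp_pos: [608.7, -76.9, 59.1]
tool_rot: [0.995, 0.102, -0.002, 0.0]
force: [-8.7, -2.8, 8.5]
grip_width: 0.379
```

The arm has stopped: commanded about 4 mm further, but it isn't moving and the push force has risen. The pin has probably dropped. I'll back off and look.

Request:
{"api": "step_arm", "payload": {
  "increments": [
    [0.38,-0.22,-0.05,0,2],
    [0.38,-0.44,-0.1,0,4],
    [0.45,-0.5,-0.1,0,4],
    [0.45,-0.5,-0.1,0,4]
  ]
}}

```text
t: 28.02
tcp_pos: [607.1, -75.7, 59.3]
tool_rot: [0.991, 0.137, 0.001, -0.0]
force: [-1.1, 0.4, -0.3]
grip_width: 0.446
```

```bash
python3 - <<'E'
from h import *
s=state();print(s["force"],s["tcp_pos"],s["grip_width"]*92)
im=optics.grab_frame("side");cv2.imwrite("pics/side16.png",im)
crop("pics/side16.png",260,165,100,80,7,"pics/sd16.png")
E
```

```text
[-1.1296208   0.38665548 -0.30237398] [607.12698643 -75.672855    59.34006391] 41.025216580652874
```

View pics/sd16.png

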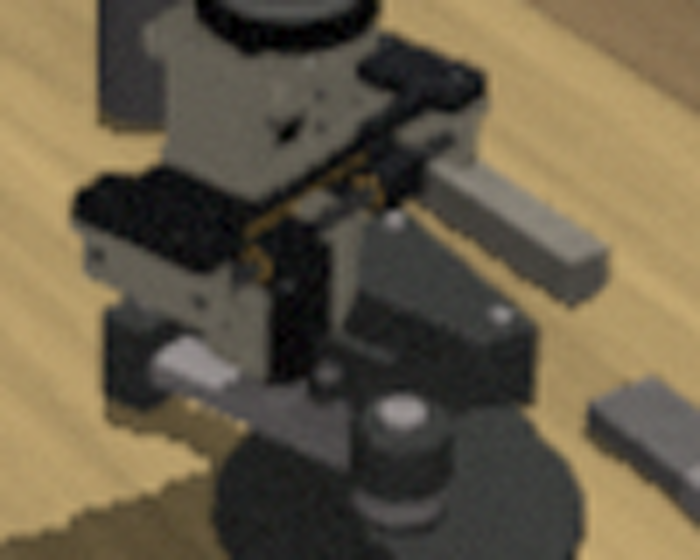

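Request:
{"api": "step_arm", "payload": {
  "increments": [
    [0.45,0,0,1.5,0],
    [0.45,0,0,4,0],
    [0.45,0,0,9,0],
    [0.45,-2,2,14,0],
    [0.45,-6,6,16,0],
    [0.45,-10,10,16,0],
    [0.45,-14,14,16,0],
    [0.45,-14,14,16,0],
    [0.45,-14,14,16,0]
  ]
}}

```text
t: 29.2
tcp_pos: [467.4, 63.7, 220.4]
tool_rot: [0.991, 0.137, 0.001, -0.0]
force: [0.7, -1.0, -0.2]
grip_width: 0.451
```

```bash
python3 - <<'E'
from h import *
import pickle
s=state();print(s["force"],s["tcp_pos"],s["grip_width"]*92)
pickle.dump(cal("wrist"),open("w17.pkl","wb"))
for n in("side","scene","wrist"):
    im=optics.grab_frame(n);cv2.imwrite(f"pics/{n}17.png",im)
crop("pics/side17.png",250,165,110,90,7,"pics/sd17.png")
crop("pics/scene17.png",220,195,110,90,7,"pics/sc17.png")
E
```

```text
[ 0.70432093 -0.98927907 -0.18043059] [467.36681523  63.72978229 220.37896338] 41.45416264329321
```

View pics/sd17.png

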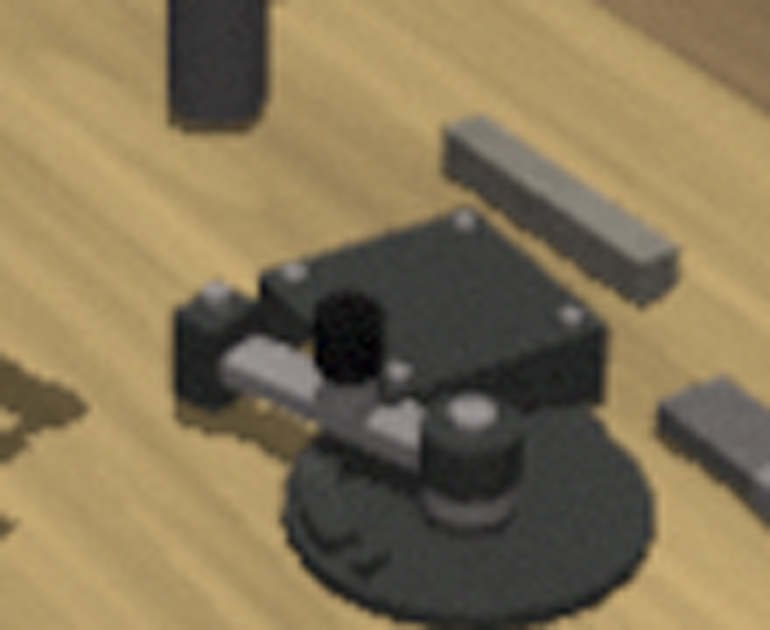

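View pics/sc17.png

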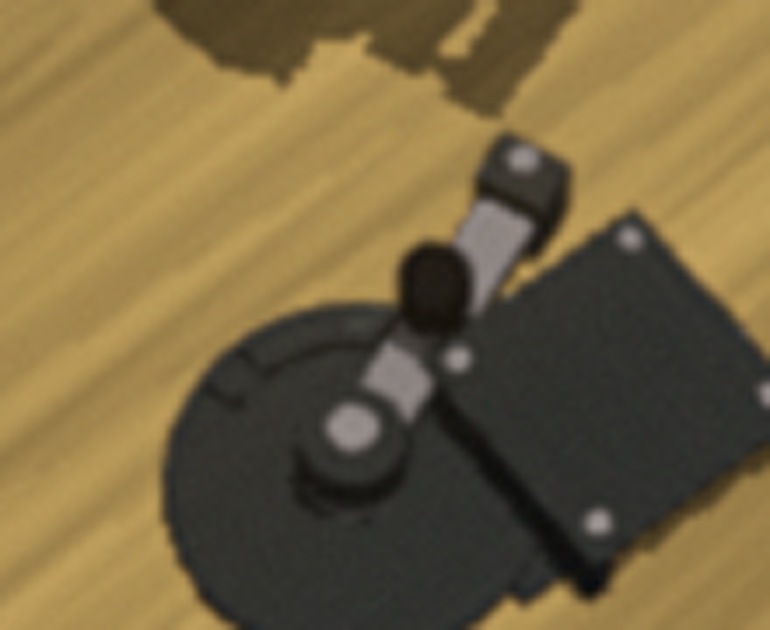

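View pics/wrist17.png

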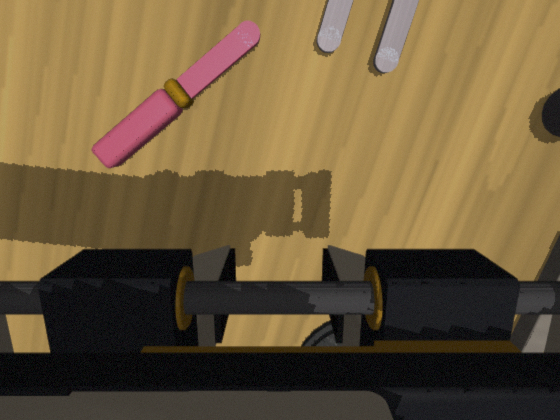

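```bash
cat > ov.py <<'E'
from h import *
import sys
A=np.array([625.3,-138])
def knob(th,z0):
    c=A+65*np.array([np.cos(th),np.sin(th)]);t=np.linspace(0,2*np.pi,40)
    ring=np.c_[c[0]+15.5*np.cos(t),c[1]+15.5*np.sin(t),0*t]
    return np.r_[ring+[0,0,z0],ring+[0,0,z0+30]]
def ov(name,src,off,th,k,out,dz=(0,7),shift=(0,0)):
    im=cv2.imread(src);c=cal(name);x,y,w,h=off
    base=cv2.convertScaleAbs(cv2.resize(im[y:y+h,x:x+w],None,fx=k,fy=k,interpolation=cv2.INTER_CUBIC),alpha=2.0)
    outs=[]
    for d in dz:
        b=base.copy();P=proj(c,knob(th,50+d))+shift
        hull=cv2.convexHull(np.float32(P))[:,0]
        q=((hull-[x,y]+.5)*k-.5).astype(int);cv2.polylines(b,[q],True,(0,255,0),1);outs.append(b)
    cv2.imwrite(out,np.hstack(outs))
E
python3 - <<'E'
from ov import *
a=cal("scene");b=cal("side")
f=lambda U,o:(np.float64(U)+.5)/7-.5+np.float64(o)
X=tri(a,f([(523,158),(352,428),(457,359)],(220,195)),b,f([(216,294),(473,412),(399,373)],(250,165)));print(X)
t=X[0]-X[1];th=np.arctan2(t[1],t[0]);print(np.degrees(th))
X0=np.array([488.8,-150.4]);print("start", np.degrees(np.arctan2(*(X0-[626,-137.5])[::-1]))%360)
# calibration check: start, home known at 185.6deg
ov("side","pics/side0.png",(280,205,45,45),np.radians(185.6),8,"pics/ov_s0.png")
ov("side","pics/side17.png",(280,190,45,45),th,8,"pics/ov_s17.png")
ov("scene","pics/scene0.png",(235,220,45,45),np.radians(185.6),8,"pics/ov_c0.png")
ov("scene","pics/scene17.png",(260,215,45,45),th,8,"pics/ov_c17.png")
v=[cv2.imread(f"pics/ov_{n}.png") for n in("s0","s17")];cv2.imwrite("pics/ov_s.png",np.vstack(v)[:, :])
v=[cv2.imread(f"pics/ov_{n}.png") for n in("c0","c17")];cv2.imwrite("pics/ov_c.png",np.vstack(v))
for n in "sc":
    i=cv2.imread(f"pics/ov_{n}.png");cv2.imwrite(f"pics/ov_{n}.png",cv2.resize(i,None,fx=.83,fy=.83))
E
```

```text
[[ 583.3504858    -6.1307221    60.23522686]
 [ 626.12056867 -137.73743897   57.05835351]
 [ 627.52386815  -82.97583304   45.03846571]]
108.00333465333067
start 185.37134849767295
```

View pics/ov_s.png

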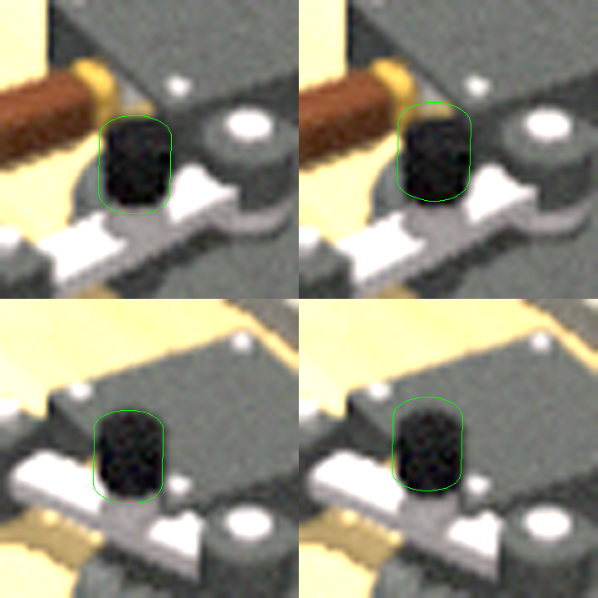

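View pics/ov_c.png

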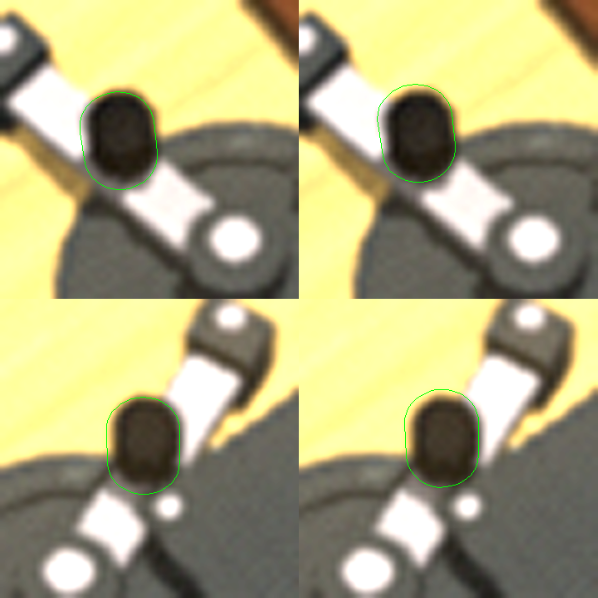

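The home-height outline fits the knob as well now as it did at the start, while the +7 mm one does not. The arm has turned about 77° (1.35 rad). Now a last overall check.

```bash
python3 - <<'E'
from h import *
d=[]
for n in("scene","side"):
    a0=cv2.imread(f"pics/{n}0.png");a1=cv2.imread(f"pics/{n}17.png")
    x=cv2.absdiff(a0,a1).max(2)>40
    a1[x]=(0,0,255) if 0 else a1[x]; 
    o=a1.copy(); o[x]=(.5*o[x]+.5*np.array([0,0,255])).astype(np.uint8)
    cv2.imwrite(f"pics/diff_{n}.png",o)
crop("pics/side17.png",140,140,110,85,7,"pics/sd17r.png")
E
```

View pics/diff_scene.png

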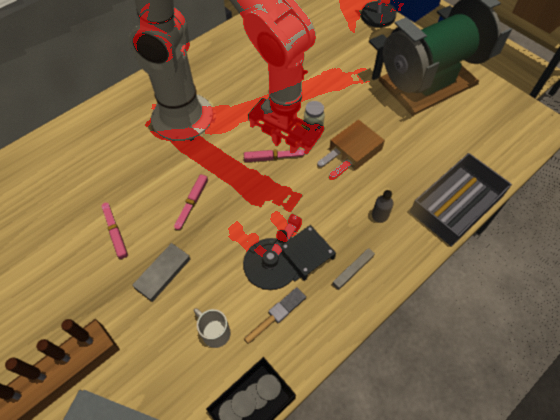

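View pics/diff_side.png

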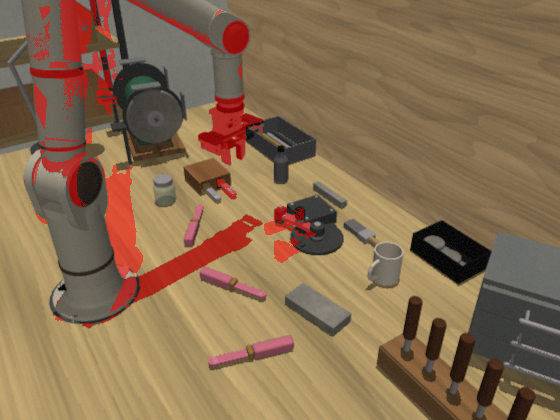

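View pics/sd17r.png

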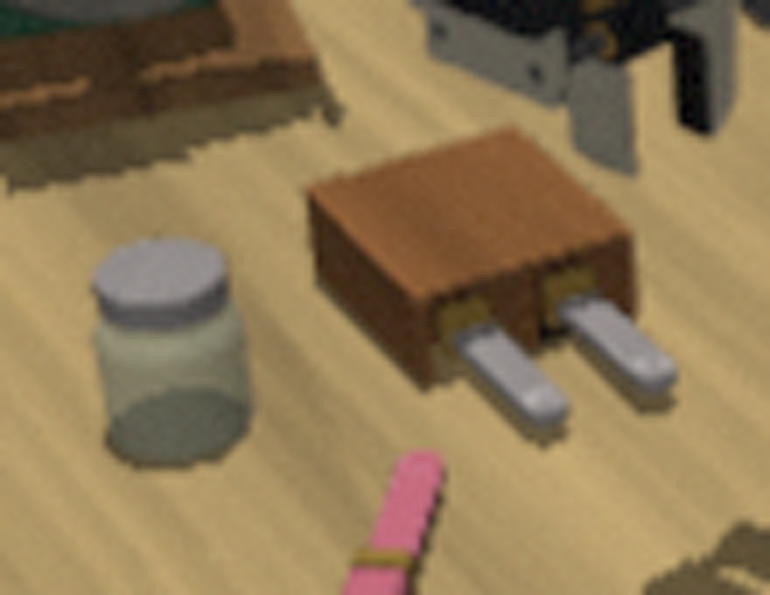

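Only the scraper, the turret and the robot with its shadows have changed. The arm touches nothing, so I hand it in.

```bash
python3 - <<'E'
from plant import arm,state
print(state()["t"],state()["force"]); print(arm.sign_off())
E
```

```text
29.35 [ 0.40100754 -0.22856757 -0.0141027 ]
the job is handed in; nothing more can be done
None
```

I put the scraper in the free bay and moved the turret on to its next notch, then handed the job in at 29.4 s.

- **Scraper:** I drew it out about 118 mm by the handle, regripped near the balance point and carried it to the rack. It slid in handle first, pushed the last stretch by a grip on the blade. The handle's end sits about 6–7 mm inside the mouth, with the butt about 7 mm short of the back. No brass shows outside the mouth.
- **Turret:** I lifted the knob, swung it clockwise about 58°, set the pin on the rim and pushed slowly until it stopped hard. The arm ends about 77° (1.35 rad) from the first notch, inside the range you gave.
- **Plunger:** I read it as home from the camera pictures, good to about 1 mm, not from contact. The knob's home-height outline fits in both views, and the 7 mm raised one does not.
- **Everything else:** comparing start and end pictures showed only the scraper, the turret and the robot with its shadow had changed. The arm touched nothing at the end.
- **Small disagreements:** camera estimates of the knob's position differed by up to about 5 mm across, and of the rack mouth by about 3 mm. Both stayed within the clearances. The final push also showed about 8 N upward, which I put down to the arm flexing; it went away when I backed off.

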